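# Pack the catering caddy with the fuller tin and the dip pots

### The arm

A 6-joint arm with a two-finger parallel gripper is mounted at the origin on the work surface. World frame = base frame: x ahead of the robot, y to its left, z up, the work surface at z = 0. Lengths are in m, angles in rad, forces in N, time in s.
With the tool pointing down it reaches from about 0.375 to 0.975 m from the base axis. Payload 3.8 kg.
Tool frame: the origin (TCP) lies where the fingers leave the gripper's body, on its centre line; the fingertips stand 73 mm ahead of it and the grasp point (between the pads) lies 54 mm ahead of it; z points along the fingers, y is the line along which they close (so a half turn about z gives the same grasp; the last joint's range is limited). The gripper opens to 85 mm and grips with 20 to 120 N. Pads are 22 mm wide; open, the fingers measure 114 mm over their backs; the gripper's body (76 mm by 85 mm) begins 54 mm behind the grasp point. The pads swing forward as they close: fully open they stand 13 mm farther back than shut.
Start: joints at [1.215, 0.264, 1.604, -0, 1.274, -0.037], TCP at [0.212, 0.641, 0.304] pointing down, gripper open.
Joint ranges: [-2.63, 2.63], [-0.94, 2.18], [0.31, 2.57], [-1.31, 4.45], [0, 2.66], [-2.55, 2.55]. Speed limits (rad/s): [2.57, 2.57, 3.14, 3.14, 3.14, 3.14].

### API

Orientations are given as a rotation vector (axis times angle).
In Python, from workcell import read_state, viewer, bot gives the robot as it stands.
- The arm moves only by the tool jog_arm, never from a script. Its argument "increments" is a list that holds one entry, the list of rows, each a list of 7 numbers: the shift along the tool's x, y, z in units of 30 mm (1.0 is 30 mm), then the turn, a rotation vector about the tool's x, y, z in units of 6 degrees (1.0 is 6 degrees), then the opening, from -1 (shut) to 1 (fully open). A call has exactly 5 rows; each row shifts and turns the commanded pose from where the row before left it, along the tool's axes as they then stand; what a row does not reach is not made up. A row lasts 1/12 s, in which the tool goes at most 41.7 mm and 7.16 degrees, less where a joint would pass 70% of its speed; a pose out of reach is approached as far as the arm can. A call is refused whole if a number of a shift passes 1 or a number of a turn 1, either way. A call with a gripper value outside its range is refused whole. The fingers move at their own pace and stop on an object; "force" is the grip in N (left out, the last holds). Time passes only in rows, so rows that do not move let the fingers close, or fill a call up. It gives the time, the measured TCP pose, the force, the opening and the grip force at its end, in the units of the state.
- read_state(): the state, without advancing time (a new reading comes with each control period).
- viewer.read_camera(name): name is "scene" or "side" or "wrist"; returns (picture, depth): 420x560x3 uint8, blue, green, red; 420x560 float32, m along the optical axis (not along the pixel's ray), 0 where there is no reading.
- viewer.camera_params(name): a dict with "fx", "fy", "cx", "cy" (pixels), "R" (3x3) and "t" (3): a world point X has camera coordinates R X + t; the wrist camera has in their place "hand_eye" (4x4, takes a point from camera to tool coordinates, whose origin is the TCP and whose axes are the flange's). Camera axes: x right, y down, z forward; pixel columns grow to the right and rows downward; lengths in m; the calibration is good to about 2 mm. A picture is of the moment at which its call begins: read the wrist's pose just before it. camera_params takes no time and is no camera call.
- bot.finish_job(): hands the job in; it is judged then, once.
The state is a dict: "time": time; "q": joint angles; "joint_vel": joint speeds; "joint_torque": joint torques, N m; "tool_pos": TCP position; "tcp_rot": TCP orientation; "wrist_force": force on the tool from outside, world axes, zero at the start; "torque": the same for the moment, N m; "width": opening from 0.0 (shut) to 1.0 (fully open); "grip_force": force on a finger pad.
Only numpy, scipy, OpenCV 4.12 (cv2) and the standard library are available. Lean on these libraries where they do the work, as an engineer would, in place of code of your own. Each camera call takes 0.05 s, during which the arm holds its last target. There are 200 camera calls.

### The job

Pack the black two-well catering caddy for a delivery: lay the fuller (heavier) of the two look-alike seasoning tins flat in one of its wells, and stand every dip pot that is on the counter upright in the other well. Lay the lighter tin flat in the shallow metal refill tray, and once the wells are loaded press both caddy covers down until they click and stay shut. Leave the other things on the counter where they are.

Things in the scene. Friction and masses are not known exactly. Their poses are not given: they have to be found in the camera images.
- tin_a_mid (a point): one of two look-alike closed seasoning tins (cardboard-brown body, dark metal slip lid) lying flat: 120 mm long (its x), 62 mm wide (its y), 50 mm tall (its z); this point is its centre, 25 mm above its underside. The two weigh between 0.15 and 0.75 kg and differ by at least 0.13 kg; which is the heavier cannot be seen and its place changes from start to start
- tin_b_mid (a point): one of two look-alike closed seasoning tins (cardboard-brown body, dark metal slip lid) lying flat: 120 mm long (its x), 62 mm wide (its y), 50 mm tall (its z); this point is its centre, 25 mm above its underside. The two weigh between 0.15 and 0.75 kg and differ by at least 0.13 kg; which is the heavier cannot be seen and its place changes from start to start
- pot_1_mid (a point): closed dip pot, white with a copper-coloured foil lid, upright round: 52 mm across (lid 55 mm), 42 mm tall; this point is its centre, 21 mm above its underside; about 90 g. Two or three pots are there, any other is absent
- pot_2_mid (a point): closed dip pot, white with a copper-coloured foil lid, upright round: 52 mm across (lid 55 mm), 42 mm tall; this point is its centre, 21 mm above its underside; about 90 g. Two or three pots are there, any other is absent
- pot_3_mid (a point): closed dip pot, white with a copper-coloured foil lid, upright round: 52 mm across (lid 55 mm), 42 mm tall; this point is its centre, 21 mm above its underside; about 90 g. Two or three pots are there, any other is absent
- caddy: fixed black caddy 210 mm deep (its x), 300 mm wide (its y), walls 62 mm tall and 10 mm thick, with two equal wells side by side across y; origin at the centre of its underside, on the counter. Its front (-x side, with the two catches) roughly faces the robot; its two covers are hinged on its outer left and right rims
- well_left (a point): middle of the inner floor of the left well (at the caddy's +y side), 8 mm above the counter; the well is 190 mm along the caddy's x, 135 mm along its y and 54 mm deep, axes as the caddy's. A tin lies in it along x; three pots stand in it in a row along x, and no pot can stand on another under the cover
- well_right (a point): the same for the right well (at the caddy's -y side)
- cover_left (a joint): cover of the left well: 0 = shut, 1.6 to 1.8 rad at the start = standing open about upright, stop at 1.85; its free edge swings up and outwards. A weak spring (under 1 N) lifts it again when let go before the catch holds; a ball catch on the front wall resists from about 0.1 rad, takes about 4 to 6 N near the free edge to pass, then holds it at about 0
- cover_right (a joint): cover of the right well: 0 = shut, 1.6 to 1.8 rad at the start = standing open about upright, stop at 1.85; its free edge swings up and outwards. A weak spring (under 1 N) lifts it again when let go before the catch holds; a ball catch on the front wall resists from about 0.1 rad, takes about 4 to 6 N near the free edge to pass, then holds it at about 0
- cover_left_hinge (a point): middle of the left cover's hinge line, along the caddy's x on its left outer rim, 77.5 mm to the left (+y) of the well's middle, 62 mm above the counter. White plate, 147 mm from hinge to free edge, 210 mm along the hinge, 5 mm thick; shut, its top is 68 mm above the counter; open, its free edge is about 210 mm up. Swing it inwards by its outer face, then press near the free edge
- cover_right_hinge (a point): the same for the right cover, on the right (-y) outer rim
- cover_left_lip (a point): middle of the grey thumb ridge at the free edge of the left cover, on its outer face, 138 mm from the hinge line; it moves with the cover
- cover_right_lip (a point): the same for the right cover
- tray_in (a point): fixed shallow open metal tray, 180 mm (its x) by 130 mm (its y), rim 14 mm high, walls 4 mm thick; this point is the middle of its inner floor, about 4 mm above the counter, axes along its sides
- dredger: bystander, to be left alone: steel flour dredger, 64 mm across, 96 mm tall; origin at its underside
- oil: bystander, to be left alone: amber oil bottle, 60 mm across, 190 mm tall; origin at its underside
- chilli_jar: bystander, to be left alone: jar, 68 mm across, 90 mm tall; origin at its underside
- pizza_cutter: bystander, to be left alone: wheel pizza cutter lying flat, 170 mm long; origin at its underside
- tape_roll: bystander, to be left alone: roll of tape standing on its side face, 90 mm across, 45 mm tall; origin at its underside
- cup: bystander, to be left alone: paper cup, 80 mm across, 100 mm tall; origin at its underside
Mind the look-alikes: they are no part of the job. What is shaped like the part that bears pot_3_mid but purple or yellow is not meant.

How it is judged:
By the outcome, as a careful person would: the job done as asked, in the order asked, and still so for the second after the job is handed in, with the robot touching nothing.
Of pot_1, pot_2, pot_3 only 2 to 3 are there at a start; the rules pass over those that are not, and their reading is None.
At some moment in a run one of tin_a, tin_b, pot_1, pot_2, pot_3 may be knocked a few centimetres aside while the robot is not near it.
It also fails if it takes over 210 s, if anything falls off the work surface, if the arm or the gripper's body presses on something with over 40 N, if the wrist force passes 120 N, or if a joint passes its speed limit or range.

## Working session

There is one attempt and no reset: what is moved stays moved. The work goes in short steps, Python scripts to look and compute and a tool call to move; the robot and the scene stay as the last step left them, time stands still between calls to the robot, and variables do not carry over. Pictures are saved under pics/ and viewed, at most 14 in all, crops included, and the job is handed in when it is done.

Besides the shell and the picture viewer there is one more tool, called after "Call:" as name([rows], argument=value, ...), one row to a line, values as JSON. jog_arm: Moves the arm, as the interface text tells. Its arguments: {"type":"object","properties":{"increments":{"type":"array","items":{"type":"array","items":{"type":"array","items":{"type":"number"}}}},"force":{"type":"number"}},"required":["increments"]}

```bash
mkdir -p pics; ls
cat > h.py <<'E'
import numpy as np, cv2
from workcell import read_state, viewer, bot
from scipy.spatial.transform import Rotation as Ro
def cam(name):
    s=read_state(); im,d=viewer.read_camera(name); p=viewer.camera_params(name)
    if name=="wrist":
        T=np.eye(4);T[:3,:3]=Ro.from_rotvec(s["tcp_rot"]).as_matrix();T[:3,3]=s["tool_pos"]
        M=T@np.array(p["hand_eye"])
    else:
        R=np.array(p["R"]);M=np.eye(4);M[:3,:3]=R.T;M[:3,3]=-R.T@np.array(p["t"])
    v,u=np.mgrid[0:420,0:560]
    X=np.stack([(u-p["cx"])/p["fx"]*d,(v-p["cy"])/p["fy"]*d,d],-1)@M[:3,:3].T+M[:3,3]
    X[d==0]=np.nan
    return im,d,X
def st():
    s=read_state();R=Ro.from_rotvec(s["tcp_rot"]).as_matrix()
    print("t",round(s["time"],2),"p",np.round(s["tool_pos"],4),"x",np.round(R[:,0],3),"z",np.round(R[:,2],3),"q",np.round(s["q"],3),"F",np.round(s["wrist_force"],2),"w",round(s["width"],3),"g",round(s["grip_force"],1))
    return s
E
python3 - <<'E'
from h import *
st()
for n in("scene","side"):
    im,d,X=cam(n); cv2.imwrite(f"pics/{n}0.png",cv2.resize(im,(784,588),interpolation=cv2.INTER_CUBIC)); np.savez(f"pics/{n}0.npz",im=im,X=X)
E
```

```text
pics
t 0.0 p [0.2114 0.6404 0.3025] x [-0.95   0.313  0.   ] z [-0.001 -0.002 -1.   ] q [ 1.215  0.265  1.605  0.     1.274 -0.037] F [-0.4  -0.83  0.23] w 0.998 g 0.0
```

View pics/scene0.png

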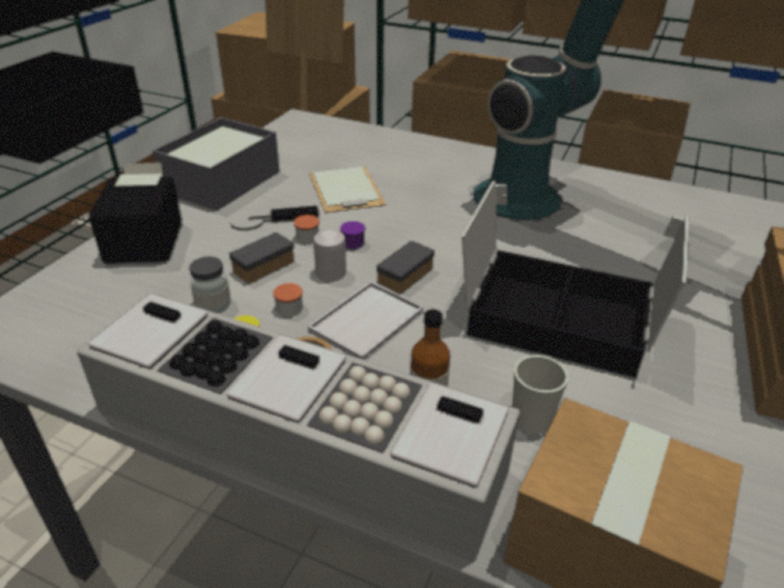

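View pics/side0.png

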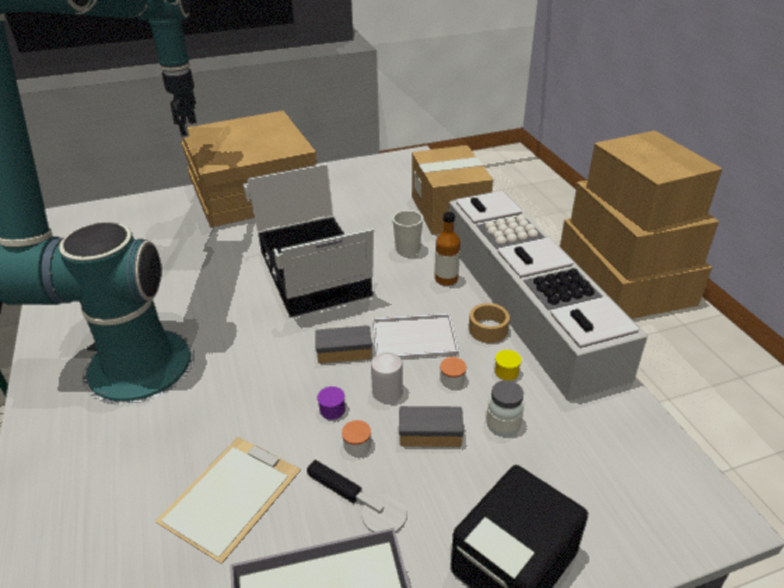

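Both views agree. Side picture: copper pots at (356,436) and (453,372), with look-alikes in purple (331,402) and yellow (508,364). The tins are at (343,344) and (431,427), the dredger at (387,378), the tray at (414,336) and the caddy at (315,265). No third copper pot is visible. Next I measure.

```bash
cat >> h.py <<'E'
def rect(P):
    (c,s,a)=cv2.minAreaRect((P[:,:2]*1000).astype(np.float32))
    if s[0]<s[1]: s=(s[1],s[0]);a+=90
    return np.round(c,1),np.round(s,1),round((a+90)%180-90,1)
def comps(mask,X,lo=40,hi=1e5):
    n,l,stt,c=cv2.connectedComponentsWithStats(mask.astype(np.uint8),connectivity=4)
    for i in range(1,n):
        if lo<stt[i,4]<hi: yield X[l==i],c[i],stt[i,4]
def report(im,X):
    hsv=cv2.cvtColor(im,cv2.COLOR_BGR2HSV);H,S,V=hsv[...,0],hsv[...,1],hsv[...,2];z=X[...,2]
    ws=(X[...,0]>0.2)&(X[...,0]<1.05)&(abs(X[...,1])<0.8)
    m=ws&(z>.034)&(z<.05)&((H<14)|(H>172))&(S>110)&(V>90)
    for P,c,n in comps(m,X): print("pot",np.round(c*1.4),n,np.round(np.median(P,0),4),"mid",np.round((P.min(0)+P.max(0))/2,4))
    m=ws&(z>.043)&(z<.056)&(S<110)
    for P,c,n in comps(m,X,150): print("z50",np.round(c*1.4),n,np.round(np.median(P,0),4),rect(P))
E
python3 - <<'E'
from h import *
for n in("scene","side"):
    D=np.load(f"pics/{n}0.npz");im,X=D["im"],D["X"];print(n);report(im,X)
    z=X[...,2]; ws=(X[...,0]>.2)&(X[...,0]<1.05)&(X[...,1]<0.3)
    for a,b,t in((.055,.068,"rim"),(.08,.22,"cov"),(.0085,.018,"tray")):
        for P,c,k in comps(ws&(z>a)&(z<b),X,60): print(t,np.round(c*1.4),k,np.round(np.median(P,0),3),rect(P), np.round(P.min(0),3),np.round(P.max(0),3))
E
```

```text
scene
pot [306. 222.] 138 [ 0.3843 -0.3702  0.0425] mid [ 0.3828 -0.3722  0.0419]
pot [287. 292.] 202 [ 0.6215 -0.2733  0.0424] mid [ 0.6203 -0.2732  0.0421]
z50 [219. 181.] 216 [ 0.3463 -0.62    0.0493] (array([ 312.8, -637.6]), array([209.7, 104.2]), -42.1)
z50 [141. 240.] 246 [ 0.6125 -0.6277  0.0492] (array([ 561.4, -627.3]), array([211.5, 105.3]), -11.3)
z50 [261. 249.] 581 [ 0.5279 -0.3894  0.0499] (array([ 521.8, -392.9]), array([120.9,  64.9]), -19.9)
z50 [406. 259.] 591 [ 0.4359 -0.1127  0.05  ] (array([ 428.9, -114.6]), array([121.1,  64.4]), -13.5)
z50 [535. 265.] 184 [0.3452 0.1258 0.0496] (array([346.1, 121.5]), array([134.4,  11.7]), -87.6)
z50 [610. 281.] 204 [0.3383 0.2689 0.05  ] (array([338.3, 270.8]), array([138.6,  32.6]), 81.0)
z50 [557. 335.] 512 [0.5409 0.2144 0.0498] (array([542.2, 205. ]), array([298.3,  10.7]), -87.0)
z50 [293. 470.] 1150 [ 0.9704 -0.0468  0.0494] (array([969.9, -98.8]), array([618. ,  11.1]), -89.4)
rim [230. 177.] 147 [ 0.314 -0.616  0.061] (array([ 289.9, -614.8]), array([172.4,  37.3]), -16.8) [ 0.203 -0.657  0.055] [ 0.371 -0.603  0.068
[... 7177 characters left out ...]
21 -0.146  0.014] (array([ 421.1, -146.5]), array([115.1,  10.5]), -12.6) [ 0.365 -0.16   0.009] [ 0.478 -0.129  0.018]
tray [599. 387.] 108 [ 0.88  -0.411  0.013] (array([ 885.7, -410.1]), array([156.3,  11.8]), -2.2) [ 0.808 -0.414  0.009] [ 0.964 -0.401  0.018]
tray [430. 442.] 111 [ 0.507 -0.421  0.013] (array([ 507.6, -423.8]), array([115.2,   8.8]), -20.9) [ 0.455 -0.445  0.009] [ 0.563 -0.399  0.018]
tray [267. 457.] 100 [ 0.214 -0.352  0.012] (array([ 211.3, -348. ]), array([48.2, 21.9]), -47.9) [ 0.2   -0.37   0.009] [ 0.232 -0.324  0.017]
tray [359. 499.] 184 [ 0.356 -0.498  0.015] (array([ 342.2, -477.5]), array([123.8,  32.9]), -55.2) [ 0.294 -0.536  0.009] [ 0.381 -0.435  0.018]
```

```bash
cat >> h.py <<'E'
def plan(wps,a=None,p0=None,a0=None):
    """wps: TCP positions in order; a: angle of tool x (deg) reached first by turning in place"""
    s=read_state();R=Ro.from_rotvec(s["tcp_rot"]).as_matrix();p=np.array(s["tool_pos"] if p0 is None else p0)
    if a is None: a=np.degrees(np.arctan2(R[1,0],R[0,0]))
    def dn(a):
        x=np.array([np.cos(np.radians(a)),np.sin(np.radians(a)),0]);z=np.array([0,0,-1.]);return np.c_[x,np.cross(z,x),z]
    if a0 is not None: R=dn(a0)
    T=dn(a);print("turn units",np.round(np.degrees(Ro.from_matrix(R.T@T).as_rotvec())/6,2),"a",round(a,1))
    for w in wps:
        d=T.T@(np.array(w)-p)/.03;n=int(np.ceil(max(np.abs(d).max(),np.linalg.norm(d)*30/41)));n5=-(-n//5)*5
        print("to",w,"units",np.round(d,2),"min rows",n,"| /%d:"%n5,np.round(d/n5,3));p=np.array(w)
E
python3 - <<'E'
from h import *
D=np.load("pics/side0.npz");im,X=D["im"],D["X"]
cv2.imwrite("pics/crop0.png",cv2.resize(im[225:340,200:390],(760,460),interpolation=cv2.INTER_CUBIC))
hsv=cv2.cvtColor(im,cv2.COLOR_BGR2HSV)
for t,(a,b) in dict(purple=(130,160),yellow=(22,34)).items():
    m=(hsv[...,0]>a)&(hsv[...,0]<b)&(hsv[...,1]>120)&(X[...,2]>.03)&(X[...,2]<.05)
    for P,c,n in comps(m,X): print(t,np.round((P.min(0)+P.max(0))/2,3))
D=np.load("pics/scene0.npz");X=D["X"];z=X[...,2];m=(z>.055)&(z<.21)&(X[...,0]>.3)&(X[...,0]<.6)&(X[...,1]>.27)&(X[...,1]<.4)
P=X[m];print("leftcov",np.round(P.min(0),3),np.round(P.max(0),3))
for zz in(.06,.1,.15,.2):
    for lo,hi in((-.05,.1),(.29,.45)):
        Q=X[(abs(z-zz)<.005)&(X[...,0]>.3)&(X[...,0]<.6)&(X[...,1]>lo)&(X[...,1]<hi)]
        if len(Q): print(zz,np.round([Q[:,0].min(),Q[:,0].max(),np.median(Q[:,1]),Q[:,1].min(),Q[:,1].max()],3))
plan([(.45,.3,.36)]);plan([(.4282,-.116,.30),(.4282,-.116,.17)],166.2,p0=(.45,.3,.36))
E
```

```text
purple [ 0.358 -0.274  0.038]
yellow [ 0.732 -0.296  0.038]
leftcov [0.311 0.27  0.055] [0.542 0.377 0.21 ]
0.06 [0.338 0.551 0.06  0.043 0.1  ]
0.06 [0.32 0.54 0.34 0.29 0.36]
0.1 [0.343 0.551 0.045 0.038 0.05 ]
0.1 [0.32  0.537 0.356 0.35  0.365]
0.15 [0.35  0.554 0.038 0.032 0.043]
0.15 [0.328 0.536 0.362 0.356 0.371]
0.2 [0.325 0.554 0.031 0.021 0.045]
0.2 [0.312 0.537 0.369 0.343 0.377]
turn units [-0.02 -0.    0.  ] a 161.7
to (0.45, 0.3, 0.36) units [-11.11  -8.29  -1.91] min rows 12 | /15: [-0.741 -0.552 -0.127]
turn units [-0.02 -0.   -0.74] a 166.2
to (0.4282, -0.116, 0.3) units [ -2.6  -13.64   2.  ] min rows 14 | /15: [-0.173 -0.909  0.133]
to (0.4282, -0.116, 0.17) units [0.   0.   4.33] min rows 5 | /5: [0.    0.    0.867]
```

View pics/crop0.png

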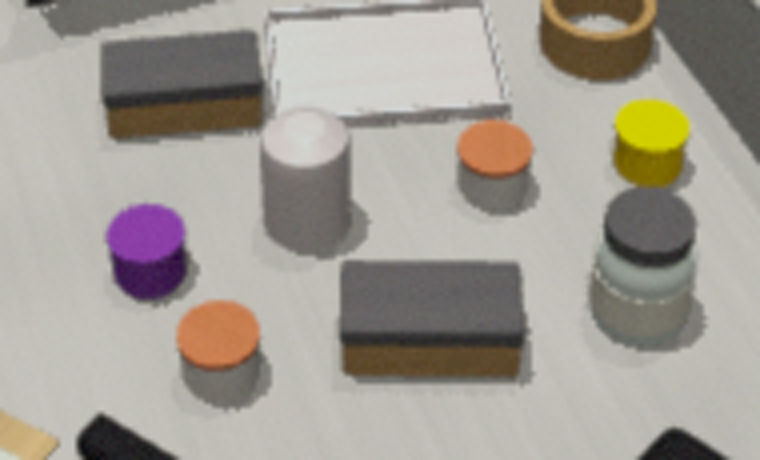

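The crop confirms it: copper pots at crop (218,335) and (495,150), tins at (182,70) and (432,310), dredger between them. Moving to the near tin.

Call:
jog_arm([
  [[-0.74,-0.55,-0.13,0,0,0,1],[-0.74,-0.55,-0.13,0,0,0,1],[-0.74,-0.55,-0.13,0,0,0,1],[-0.74,-0.55,-0.13,0,0,0,1],[-0.74,-0.55,-0.13,0,0,0,1]],
], force=40)

```text
time: 0.52
tool_pos: [0.2914, 0.5265, 0.3228]
tcp_rot: [-0.498, -3.101, 0.002]
wrist_force: [0.2, 0.0, -0.9]
width: 0.998
grip_force: 0.0
```

Call:
jog_arm([
  [[-0.74,-0.55,-0.13,0,0,0,1],[-0.74,-0.55,-0.13,0,0,0,1],[-0.74,-0.55,-0.13,0,0,0,1],[-0.74,-0.55,-0.13,0,0,0,1],[-0.74,-0.55,-0.13,0,0,0,1]],
])

```text
time: 0.93
tool_pos: [0.371, 0.4133, 0.3425]
tcp_rot: [-0.498, -3.101, 0.001]
wrist_force: [0.1, -0.1, -0.5]
width: 0.997
grip_force: 0.0
```

Call:
jog_arm([
  [[-0.74,-0.55,-0.13,0,0,0,1],[-0.74,-0.55,-0.13,0,0,0,1],[-0.74,-0.55,-0.13,0,0,0,1],[-0.74,-0.55,-0.13,0,0,0,1],[-0.74,-0.55,-0.13,0,0,-0.75,1]],
])

```text
time: 1.35
tool_pos: [0.4505, 0.3002, 0.3621]
tcp_rot: [-0.375, -3.118, 0.001]
wrist_force: [0.9, 0.1, 0.2]
width: 0.997
grip_force: 0.0
```

Call:
jog_arm([
  [[-0.17,-0.91,0.13,0,0,0,1],[-0.17,-0.91,0.13,0,0,0,1],[-0.17,-0.91,0.13,0,0,0,1],[-0.17,-0.91,0.13,0,0,0,1],[-0.17,-0.91,0.13,0,0,0,1]],
])

```text
time: 1.77
tool_pos: [0.442, 0.1616, 0.3422]
tcp_rot: [-0.376, -3.118, 0.001]
wrist_force: [0.1, 0.5, 0.6]
width: 1.0
grip_force: 0.0
```

Call:
jog_arm([
  [[-0.17,-0.91,0.13,0,0,0,1],[-0.17,-0.91,0.13,0,0,0,1],[-0.17,-0.91,0.13,0,0,0,1],[-0.17,-0.91,0.13,0,0,0,1],[-0.17,-0.91,0.13,0,0,0,1]],
])

```text
time: 2.18
tool_pos: [0.4341, 0.023, 0.3228]
tcp_rot: [-0.376, -3.119, 0.0]
wrist_force: [0.8, 0.5, 0.6]
width: 1.005
grip_force: 0.0
```

Call:
jog_arm([
  [[-0.17,-0.91,0.13,0,0,0,1],[-0.17,-0.91,0.13,0,0,0,1],[-0.17,-0.91,0.13,0,0,0,1],[-0.17,-0.91,0.13,0,0,0,1],[0,0,0,0,0,0,1]],
])

```text
time: 2.6
tool_pos: [0.4276, -0.0901, 0.3066]
tcp_rot: [-0.382, -3.116, 0.003]
wrist_force: [0.6, 0.0, 0.1]
width: 1.0
grip_force: 0.0
```

Run:
```python
from h import *
st(); im,d,X=cam("wrist"); report(im,X)
plan([(.4282,-.116,.17),(.4282,-.116,.083)],166.2)
```

```text
t 2.6 p [ 0.4276 -0.0901  0.3066] x [-0.97   0.242  0.002] z [-0.002 -0.002 -1.   ] q [-2.630e-01 -2.020e-01  2.079e+00 -2.000e-03  1.267e+00 -1.589e+00] F [0.6  0.04 0.05] w 1.0 g 0.0
pot [ 23. 288.] 1538 [ 0.3829 -0.3626  0.0427] mid [ 0.3805 -0.3656  0.0399]
pot [251. 505.] 528 [ 0.6102 -0.259   0.0425] mid [ 0.6144 -0.2601  0.0395]
z50 [580. 234.] 209 [0.4407 0.0494 0.045 ] (array([443.6,  49.6]), array([96.9,  2.3]), 2.8)
z50 [354. 264.] 6836 [ 0.4224 -0.1141  0.0505] (array([ 427. , -115.6]), array([119. ,  62.4]), -13.6)
z50 [740. 319.] 408 [0.5337 0.1558 0.0495] (array([533.5, 156.5]), array([71.3,  2.1]), -86.6)
z50 [209. 349.] 305 [ 0.4576 -0.2359  0.0498] (array([ 460.8, -245. ]), array([56.7, 17.9]), 50.2)
z50 [ 59. 424.] 3151 [ 0.493  -0.3797  0.0505] (array([ 499.3, -385.3]), array([78.1, 62.5]), -20.3)
z50 [778. 477.] 163 [0.6854 0.1818 0.0488] (array([684.6, 182.5]), array([27.4,  5.7]), -22.9)
z50 [127. 571.] 336 [ 0.6462 -0.3864  0.0494] (array([ 650.3, -387.7]), array([46.6, 11.6]), 29.8)
turn units [-0.   -0.02 -0.03] a 166.2
to (0.4282, -0.116, 0.17) units [-0.23 -0.89  4.56] min rows 5 | /5: [-0.046 -0.178  0.913]
to (0.4282, -0.116, 0.083) units [0.  0.  2.9] min rows 3 | /5: [0.   0.   0.58]
```

Call:
jog_arm([
  [[-0.2,-0.88,0.6,0,0,0,1],[0,0,1,0,0,0,1],[0,0,1,0,0,0,1],[0,0,1,0,0,0,1],[0,0,0.9,0,0,0,1]],
])

```text
time: 3.07
tool_pos: [0.4278, -0.1126, 0.1712]
tcp_rot: [-0.376, -3.119, -0.001]
wrist_force: [0.1, -0.7, -0.3]
width: 1.001
grip_force: 0.0
```

Call:
jog_arm([
  [[0,0,0.7,0,0,0,1],[0,0,0.7,0,0,0,1],[0,0,0.7,0,0,0,1],[0,0,0.7,0,0,0,1],[0,0,0.2,0,0,0,1]],
])

```text
time: 3.48
tool_pos: [0.426, -0.1119, 0.0798]
tcp_rot: [-0.375, -3.114, -0.002]
wrist_force: [-2.1, 0.8, -0.0]
width: 0.998
grip_force: 0.0
```

Call:
jog_arm([
  [[0,0,0,0,0,0,-1],[0,0,0,0,0,0,-1],[0,0,0,0,0,0,-1],[0,0,0,0,0,0,-1],[0,0,0,0,0,0,-1]],
])

```text
time: 3.9
tool_pos: [0.4287, -0.1137, 0.0836]
tcp_rot: [0.377, 3.117, -0.0]
wrist_force: [0.7, 1.1, -1.8]
width: 0.722
grip_force: 46.3
```

Call:
jog_arm([
  [[0,0,0,0,0,0,-1],[0,0,0,0,0,0,-1],[0,0,-0.3,0,0,0,-1],[0,0,-0.7,0,0,0,-1],[0,0,-0.7,0,0,0,-1]],
])

```text
time: 4.32
tool_pos: [0.4264, -0.1133, 0.1333]
tcp_rot: [-0.376, -3.115, -0.001]
wrist_force: [0.3, 0.3, -5.5]
width: 0.719
grip_force: 46.0
```

Call:
jog_arm([
  [[0,0,-0.3,0,0,0,-1],[0,0,0,0,0,0,-1],[0,0,0,0,0,0,-1],[0,0,0,0,0,0,-1],[0,0,0,0,0,0,-1]],
])

```text
time: 4.73
tool_pos: [0.427, -0.1133, 0.1413]
tcp_rot: [-0.376, -3.116, -0.001]
wrist_force: [-0.5, 0.0, -5.0]
width: 0.72
grip_force: 46.3
```

Call:
jog_arm([
  [[0,0,0,0,0,0,-1],[0,0,0,0,0,0,-1],[0,0,0,0,0,0,-1],[0,0,0,0,0,0,-1],[0,0,0,0,0,0,-1]],
])

```text
time: 5.15
tool_pos: [0.4281, -0.1137, 0.1426]
tcp_rot: [-0.376, -3.119, -0.0]
wrist_force: [0.5, -0.1, -4.9]
width: 0.721
grip_force: 46.3
```

Call:
jog_arm([
  [[0,0,0,0,0,0,-1],[0,0,0,0,0,0,-1],[0,0,0,0,0,0,-1],[0,0,0,0,0,0,-1],[0,0,0,0,0,0,-1]],
])

```text
time: 5.57
tool_pos: [0.4282, -0.1137, 0.1428]
tcp_rot: [0.376, 3.119, -0.0]
wrist_force: [-0.5, -0.6, -5.5]
width: 0.718
grip_force: 46.3
```

Run:
```python
from h import *
import json
F=[];Q=[]
for i in range(6):
    s=read_state();F.append(s["wrist_force"]);Q.append(s["joint_torque"]);viewer.read_camera("wrist")
st();print(np.round(F,2),np.mean(F,0));print(np.mean(Q,0))
```

```text
t 5.87 p [ 0.4281 -0.1137  0.1428] x [-0.971  0.238  0.   ] z [-0.  0. -1.] q [-0.316 -0.012  2.237  0.     0.916 -1.646] F [ 0.32 -0.17 -5.13] w 0.72 g 46.3
[[-0.47 -0.63 -5.54]
 [-0.03  0.28 -4.88]
 [ 0.87 -0.3  -5.49]
 [ 0.59 -0.06 -4.53]
 [ 0.68  0.23 -5.43]
 [-0.26 -0.33 -5.38]] [ 0.2292999  -0.13545232 -5.20870016]
[ 1.08330796e-04 -3.20253009e+01 -3.27161491e+01 -1.24987278e-04
 -2.05694181e-03 -3.27102640e-06]
```

Run:
```python
from h import *
plan([(.428,-.1137,.0838),(.428,-.1137,.2338)])
plan([(.519,-.390,.2338)],160,p0=(.428,-.1137,.2338),a0=166.2)
```

```text
turn units [ 0. -0. -0.] a 166.2
to (0.428, -0.1137, 0.0838) units [ 0.   -0.    1.97] min rows 2 | /5: [ 0.001 -0.     0.393]
to (0.428, -0.1137, 0.2338) units [ 0.  0. -5.] min rows 6 | /10: [ 0.   0.  -0.5]
turn units [0.   0.   1.03] a 160
to (0.519, -0.39, 0.2338) units [-6.   -7.62  0.  ] min rows 8 | /10: [-0.6   -0.762  0.   ]
```

Call:
jog_arm([
  [[0,0,0.7,0,0,0,-1],[0,0,0.7,0,0,0,-1],[0,0,0.4,0,0,0,-1],[0,0,0.15,0,0,0,-1],[0,0,0,0,0,0,-1]],
])

```text
time: 6.28
tool_pos: [0.4278, -0.1136, 0.0842]
tcp_rot: [-0.376, -3.117, -0.001]
wrist_force: [0.2, -0.7, -4.4]
width: 0.721
grip_force: 46.3
```

Call:
jog_arm([
  [[0,0,0,0,0,0,1],[0,0,0,0,0,0,1],[0,0,0,0,0,0,1],[0,0,0,0,0,0,1],[0,0,-0.2,0,0,0,1]],
])

```text
time: 6.7
tool_pos: [0.4278, -0.1136, 0.0901]
tcp_rot: [-0.376, -3.118, -0.0]
wrist_force: [-0.5, 0.4, 1.0]
width: 0.999
grip_force: 0.0
```

Call:
jog_arm([
  [[0,0,-0.9,0,0,0,1],[0,0,-1,0,0,0,1],[0,0,-1,0,0,0,1],[0,0,-1,0,0,0,1],[0,0,-0.9,0,0,1,1]],
])

```text
time: 7.12
tool_pos: [0.4283, -0.1137, 0.2369]
tcp_rot: [0.54, 3.093, -0.0]
wrist_force: [0.8, -0.1, 0.4]
width: 1.0
grip_force: 0.0
```

Call:
jog_arm([
  [[-0.6,-0.76,0,0,0,0,1],[-0.6,-0.76,0,0,0,0,1],[-0.6,-0.76,0,0,0,0,1],[-0.6,-0.76,0,0,0,0,1],[-0.6,-0.76,0,0,0,0,1]],
])

```text
time: 7.53
tool_pos: [0.4747, -0.2527, 0.2352]
tcp_rot: [0.539, 3.094, -0.001]
wrist_force: [0.3, 0.8, 0.6]
width: 0.999
grip_force: 0.0
```

Call:
jog_arm([
  [[-0.6,-0.76,0,0,0,0,1],[-0.6,-0.76,0,0,0,0,1],[-0.6,-0.76,0,0,0,0,1],[-0.6,-0.76,0,0,0,0,1],[-0.6,-0.76,0,0,0,0,1]],
])

```text
time: 7.95
tool_pos: [0.5207, -0.3906, 0.2349]
tcp_rot: [0.539, 3.095, -0.0]
wrist_force: [-0.7, -0.0, -0.4]
width: 1.002
grip_force: 0.0
```

Call:
jog_arm([
  [[0,0,0,0,0,0,1],[0,0,0,0,0,0,1],[0,0,0,0,0,0,1],[0,0,0,0,0,0,1],[0,0,0,0,0,0,1]],
])

```text
time: 8.37
tool_pos: [0.5202, -0.388, 0.2345]
tcp_rot: [-0.538, -3.095, -0.0]
wrist_force: [0.3, 0.6, 0.4]
width: 0.998
grip_force: 0.0
```

Run:
```python
from h import *
st(); im,d,X=cam("wrist"); report(im,X)
plan([(.5205,-.394,.083)],160)
```

```text
t 8.37 p [ 0.5202 -0.388   0.2345] x [-0.941  0.337  0.   ] z [-0.  0. -1.] q [-0.679  0.265  1.734  0.     1.143 -1.906] F [0.26 0.59 0.44] w 0.998 g 0.0
pot [327.  37.] 3852 [ 0.3858 -0.3725  0.0426] mid [ 0.3852 -0.37    0.0425]
pot [610. 365.] 2789 [ 0.6153 -0.2742  0.0425] mid [ 0.6167 -0.2744  0.0411]
z50 [537. 140.] 376 [ 0.4694 -0.2885  0.0497] (array([ 471.8, -281.7]), array([57.4, 18.2]), -17.2)
z50 [377. 282.] 10797 [ 0.5137 -0.392   0.0505] (array([ 519.4, -393.7]), array([119.3,  62.2]), -20.6)
z50 [ 60. 419.] 1280 [ 0.5306 -0.6096  0.0493] (array([ 530.4, -609.9]), array([92.6,  3.7]), 28.5)
z50 [418. 463.] 654 [ 0.6349 -0.4063  0.049 ] (array([ 644.3, -410.5]), array([67. , 29.6]), 77.9)
turn units [ 0.   -0.    0.05] a 160
to (0.5205, -0.394, 0.083) units [-0.08 -0.18  5.05] min rows 6 | /10: [-0.008 -0.018  0.505]
```

Call:
jog_arm([
  [[-0.05,-0.18,0.8,0,0,0.05,1],[0,0,0.9,0,0,0,1],[0,0,0.9,0,0,0,1],[0,0,0.9,0,0,0,1],[0,0,0.8,0,0,0,1]],
])

```text
time: 8.83
tool_pos: [0.5197, -0.3936, 0.104]
tcp_rot: [-0.546, -3.093, -0.0]
wrist_force: [0.2, 0.7, -0.1]
width: 1.003
grip_force: 0.0
```

Call:
jog_arm([
  [[0,0,0.5,0,0,0,1],[0,0,0.25,0,0,0,1],[0,0,0,0,0,0,1],[0,0,0,0,0,0,-1],[0,0,0,0,0,0,-1]],
])

```text
time: 9.25
tool_pos: [0.521, -0.3953, 0.0846]
tcp_rot: [0.546, 3.091, -0.002]
wrist_force: [-0.2, -0.1, 1.1]
width: 0.748
grip_force: 0.0
```

Call:
jog_arm([
  [[0,0,0,0,0,0,-1],[0,0,0,0,0,0,-1],[0,0,0,0,0,0,-1],[0,0,0,0,0,0,-1],[0,0,0,0,0,0,-1]],
])

```text
time: 9.67
tool_pos: [0.5212, -0.3956, 0.0849]
tcp_rot: [0.547, 3.091, -0.003]
wrist_force: [-0.2, 0.0, 6.6]
width: 0.724
grip_force: 46.2
```

Call:
jog_arm([
  [[0,0,-0.3,0,0,0,-1],[0,0,-0.7,0,0,0,-1],[0,0,-0.7,0,0,0,-1],[0,0,-0.3,0,0,0,-1],[0,0,0,0,0,0,-1]],
])

```text
time: 10.08
tool_pos: [0.5214, -0.3959, 0.1459]
tcp_rot: [0.547, 3.089, -0.004]
wrist_force: [1.7, 0.2, -1.7]
width: 0.72
grip_force: 45.2
```

Call:
jog_arm([
  [[0,0,0,0,0,0,-1],[0,0,0,0,0,0,-1],[0,0,0,0,0,0,-1],[0,0,0,0,0,0,-1],[0,0,0,0,0,0,-1]],
])

```text
time: 10.5
tool_pos: [0.5195, -0.3943, 0.1414]
tcp_rot: [-0.547, -3.092, -0.002]
wrist_force: [1.2, -0.1, -2.8]
width: 0.721
grip_force: 45.2
```

Call:
jog_arm([
  [[0,0,0,0,0,0,-1],[0,0,0,0,0,0,-1],[0,0,0,0,0,0,-1],[0,0,0,0,0,0,-1],[0,0,0,0,0,0,-1]],
])

```text
time: 10.92
tool_pos: [0.5201, -0.3948, 0.1428]
tcp_rot: [0.547, 3.093, -0.0]
wrist_force: [0.4, -0.1, -2.4]
width: 0.721
grip_force: 45.2
```

Run:
```python
from h import *
F=[]
for i in range(6):
    s=read_state();F.append(s["wrist_force"]);viewer.read_camera("wrist")
s=st();print(np.mean(F,0))
p=s["tool_pos"]
# tray target: a 165.7 
plan([(p[0],p[1],.25)])
plan([(.590,-.125,.25),(.590,-.125,.0865)],165.7,p0=(p[0],p[1],.25),a0=160)
plan([(.436,-.2724,.36)],p0=(p[0],p[1],.25))
```

```text
t 11.22 p [ 0.52   -0.3947  0.1429] x [-0.939  0.343 -0.   ] z [ 0. -0. -1.] q [-0.687  0.36   1.794 -0.     0.988 -1.908] F [ 0.84  0.31 -2.37] w 0.719 g 45.2
[ 4.33648610e-01 -1.93008287e-03 -2.49575407e+00]
turn units [-0.  0. -0.] a 159.9
to (np.float64(0.5200485315520623), np.float64(-0.3947343659018377), 0.25) units [ 0.    0.   -3.57] min rows 4 | /5: [ 0.     0.    -0.714]
turn units [ 0.    0.   -0.95] a 165.7
to (0.59, -0.125, 0.25) units [-0.04  9.29  0.  ] min rows 10 | /10: [-0.004  0.929  0.   ]
to (0.59, -0.125, 0.0865) units [0.   0.   5.45] min rows 6 | /10: [0.    0.    0.545]
turn units [-0.  0. -0.] a 159.9
to (0.436, -0.2724, 0.36) units [ 4.03  2.87 -3.67] min rows 5 | /5: [ 0.806  0.574 -0.733]
```

Tin A weighs about 0.53 kg and tin B about 0.25 kg, so B goes in the tray.

Call:
jog_arm([
  [[0,0,-0.8,0,0,0,-1],[0,0,-0.9,0,0,0,-1],[0,0,-0.9,0,0,0,-1],[0,0,-0.9,0,0,0,-1],[0,0,0,0,0,-0.95,-1]],
])

```text
time: 11.63
tool_pos: [0.5227, -0.3969, 0.2555]
tcp_rot: [0.391, 3.107, -0.01]
wrist_force: [0.9, -0.4, -1.1]
width: 0.716
grip_force: 45.4
```

Call:
jog_arm([
  [[0,0.93,0,0,0,0,-1],[0,0.93,0,0,0,0,-1],[0,0.93,0,0,0,0,-1],[0,0.93,0,0,0,0,-1],[0,0.93,0,0,0,0,-1]],
])

```text
time: 12.05
tool_pos: [0.5547, -0.2584, 0.2479]
tcp_rot: [0.394, 3.117, -0.0]
wrist_force: [0.4, 1.2, -2.9]
width: 0.722
grip_force: 45.3
```

Call:
jog_arm([
  [[0,0.93,0,0,0,0,-1],[0,0.93,0,0,0,0,-1],[0,0.93,0,0,0,0,-1],[0,0.93,0,0,0,0,-1],[0,0.93,0,0,0,0,-1]],
])

```text
time: 12.47
tool_pos: [0.5893, -0.1231, 0.2479]
tcp_rot: [0.393, 3.117, -0.0]
wrist_force: [0.3, -0.8, -2.6]
width: 0.723
grip_force: 45.3
```

Call:
jog_arm([
  [[0,0,0.8,0,0,0,-1],[0,0,0.8,0,0,0,-1],[0,0,0.8,0,0,0,-1],[0,0,0.8,0,0,0,-1],[0,0,0.8,0,0,0,-1]],
])

```text
time: 12.88
tool_pos: [0.5893, -0.1242, 0.127]
tcp_rot: [0.392, 3.116, -0.0]
wrist_force: [-0.1, -0.3, -2.7]
width: 0.718
grip_force: 45.2
```

Run:
```python
from h import *
s=st();im,d,X=cam("side");z=X[...,2]
ws=(X[...,0]>.48)&(X[...,0]<.72)&(X[...,1]>-.23)&(X[...,1]<-.02)
cv2.imwrite("pics/c1.png",cv2.resize(im[150:330,200:420],(770,630))[:600])
plan([(.590,-.125,.0885)],165.7)
report(im,X)
```

```text
t 12.88 p [ 0.5893 -0.1242  0.127 ] x [-0.969  0.248 -0.001] z [ 0.001 -0.    -1.   ] q [-0.249  0.294  1.917 -0.     0.929 -1.57 ] F [-0.13 -0.32 -2.72] w 0.718 g 45.2
turn units [-0.   -0.08 -0.01] a 165.7
to (0.59, -0.125, 0.0885) units [-0.14 -0.02  1.1 ] min rows 2 | /5: [-0.029 -0.003  0.219]
pot [453. 366.] 211 [ 0.6155 -0.279   0.041 ] mid [ 0.6166 -0.2779  0.0408]
pot [356. 432.] 274 [ 0.3797 -0.3752  0.0414] mid [ 0.3801 -0.3731  0.0412]
z50 [564. 354.] 349 [ 0.8112 -0.3741  0.0496] (array([ 824.7, -283.3]), array([354.7, 144.9]), -63.0)
z50 [342. 336.] 569 [ 0.4271 -0.1188  0.0489] (array([ 427.5, -115.4]), array([120.5,  66. ]), -11.4)
```

View pics/c1.png

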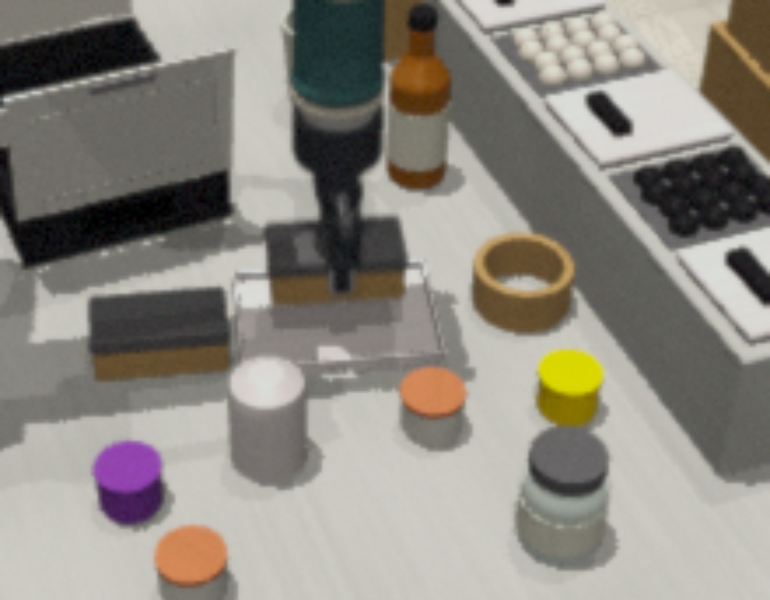

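Call:
jog_arm([
  [[-0.08,0,0.4,0,0,0,-1],[0,0,0.4,0,0,0,-1],[0,0,0.25,0,0,0,-1],[0,0,0.05,0,0,0,-1],[0,0,0,0,0,0,-1]],
])

```text
time: 13.35
tool_pos: [0.5916, -0.1251, 0.0947]
tcp_rot: [-0.393, -3.117, -0.0]
wrist_force: [0.3, -0.5, -2.3]
width: 0.718
grip_force: 45.4
```

Call:
jog_arm([
  [[0,0,0,0,0,0,0.7],[0,0,0,0,0,0,0.7],[0,0,0,0,0,0,0.7],[0,0,0,0,0,0,0.7],[0,0,-0.3,0,0,0,0.7]],
])

```text
time: 13.77
tool_pos: [0.5906, -0.1248, 0.103]
tcp_rot: [-0.392, -3.115, -0.0]
wrist_force: [-0.0, 0.2, 0.1]
width: 0.845
grip_force: 0.0
```

Call:
jog_arm([
  [[0,0,-0.9,0,0,0,0.7],[0,0,-0.9,0,0,0,1],[0,0,-0.9,0,0,0,1],[0,0,-0.9,0,0,0,1],[0,0,0,0,0,0,1]],
])

```text
time: 14.18
tool_pos: [0.5953, -0.1259, 0.22]
tcp_rot: [0.391, 3.105, -0.002]
wrist_force: [1.8, -1.1, 1.1]
width: 1.002
grip_force: 0.0
```

Run:
```python
from h import *
s=st();im,d,X=cam("wrist");report(im,X)
plan([(.428,-.1145,.18),(.428,-.1145,.084)],166.2)
```

```text
t 14.18 p [ 0.5953 -0.1259  0.22  ] x [-0.969  0.248 -0.012] z [ 0.012 -0.003 -1.   ] q [-0.249  0.198  1.844 -0.     1.086 -1.57 ] F [ 1.79 -1.08  1.07] w 1.002 g 0.0
pot [155. 378.] 2922 [ 0.6147 -0.2734  0.0427] mid [ 0.6164 -0.2738  0.0397]
z50 [327.  41.] 5662 [ 0.47   -0.1221  0.0504] (array([ 469.9, -122.3]), array([62.2, 35.4]), 76.5)
z50 [718.  56.] 895 [0.5211 0.0546 0.0481] (array([522.1,  55.4]), array([52.7,  4.3]), 3.9)
z50 [117. 137.] 864 [ 0.4862 -0.2313  0.0498] (array([ 484.3, -240.8]), array([62. , 25.6]), -16.9)
z50 [388. 274.] 12507 [ 0.5837 -0.1222  0.0545] (array([ 590.4, -123.6]), array([119.6,  62.1]), -15.0)
z50 [713. 423.] 931 [0.7183 0.0395 0.0497] (array([728.6,  46. ]), array([60.1, 27.6]), -53.6)
z50 [  7. 472.] 193 [ 0.6505 -0.3837  0.0479] (array([ 648.4, -384.5]), array([15.2,  4.8]), 23.2)
turn units [-0.    0.09 -0.09] a 166.2
to (0.428, -0.1145, 0.18) units [ 5.47 -0.96  1.24] min rows 6 | /10: [ 0.547 -0.096  0.124]
to (0.428, -0.1145, 0.084) units [0.  0.  3.2] min rows 4 | /5: [0.   0.   0.64]
```

Call:
jog_arm([
  [[0.9,-0.16,0.1,0,0,-0.1,1],[0.9,-0.16,0.1,0,0,0,1],[0.9,-0.16,0.2,0,0,0,1],[0.9,-0.16,0.2,0,0,0,1],[0.9,-0.16,0.3,0,0,0,1]],
])

```text
time: 14.65
tool_pos: [0.4533, -0.1157, 0.1844]
tcp_rot: [-0.376, -3.119, -0.0]
wrist_force: [-0.1, -0.2, 0.8]
width: 0.998
grip_force: 0.0
```

Call:
jog_arm([
  [[0.95,-0.16,0.2,0,0,0,1],[0,0,0.2,0,0,0,1],[0,0,0,0,0,0,1],[0,0,0,0,0,0,1],[0,0,0,0,0,0,1]],
])

```text
time: 15.07
tool_pos: [0.4273, -0.1141, 0.1735]
tcp_rot: [0.376, 3.117, -0.0]
wrist_force: [0.2, -0.3, -0.1]
width: 1.0
grip_force: 0.0
```

Run:
```python
from h import *
s=st();im,d,X=cam("wrist");report(im,X)
plan([(.427,-.1147,.084),(.427,-.1147,.36)],166.2)
plan([(.444,.1276,.36),(.444,.1276,.20)],183,p0=(.427,-.1147,.36),a0=166.2)
```

```text
t 15.07 p [ 0.4273 -0.1141  0.1735] x [-0.971  0.238 -0.002] z [ 0.002 -0.    -1.   ] q [-0.317 -0.058  2.215  0.     0.983 -1.648] F [ 0.2  -0.25 -0.1 ] w 1.0 g 0.0
z50 [759. 234.] 4841 [0.424  0.0493 0.0484] (array([443.1,  50.8]), array([208.9,   5.8]), 2.6)
z50 [390. 312.] 17386 [ 0.4202 -0.1111  0.0504] (array([ 428.1, -112.5]), array([119.5,  62.3]), -13.3)
z50 [125. 432.] 566 [ 0.4493 -0.2481  0.0494] (array([ 450.3, -253.8]), array([39.2,  7.4]), 78.1)
z50 [451. 512.] 1059 [ 0.534  -0.1028  0.0494] (array([ 534.9, -108.6]), array([61.4, 11.7]), 69.2)
turn units [-0.    0.02  0.01] a 166.2
to (0.427, -0.1147, 0.084) units [ 0.01 -0.02  2.99] min rows 3 | /5: [ 0.003 -0.004  0.598]
to (0.427, -0.1147, 0.36) units [ 0.   0.  -9.2] min rows 10 | /10: [ 0.    0.   -0.92]
turn units [ 0.   0.  -2.8] a 183
to (0.444, 0.1276, 0.36) units [-0.99  8.04  0.  ] min rows 9 | /10: [-0.099  0.804  0.   ]
to (0.444, 0.1276, 0.2) units [0.   0.   5.33] min rows 6 | /10: [0.    0.    0.533]
```

Call:
jog_arm([
  [[0,0,0.8,0,0,0,1],[0,0,0.8,0,0,0,1],[0,0,0.8,0,0,0,1],[0,0,0.55,0,0,0,1],[0,0,0,0,0,0,1]],
])

```text
time: 15.53
tool_pos: [0.4245, -0.1132, 0.0814]
tcp_rot: [-0.375, -3.113, -0.002]
wrist_force: [-1.4, -0.9, -0.4]
width: 0.999
grip_force: 0.0
```

Call:
jog_arm([
  [[0,0,0,0,0,0,-1],[0,0,0,0,0,0,-1],[0,0,0,0,0,0,-1],[0,0,0,0,0,0,-1],[0,0,0,0,0,0,-1]],
])

```text
time: 15.95
tool_pos: [0.4274, -0.1142, 0.0857]
tcp_rot: [0.376, 3.116, -0.001]
wrist_force: [1.5, 1.0, 0.9]
width: 0.719
grip_force: 46.4
```

Call:
jog_arm([
  [[0,0,0,0,0,0,-1],[0,0,-0.7,0,0,0,-1],[0,0,-0.9,0,0,0,-1],[0,0,-1,0,0,0,-1],[0,0,-1,0,0,0,-1]],
])

```text
time: 16.37
tool_pos: [0.4241, -0.1133, 0.192]
tcp_rot: [-0.376, -3.115, -0.001]
wrist_force: [1.6, -1.0, -4.2]
width: 0.723
grip_force: 47.1
```

Call:
jog_arm([
  [[0,0,-1,0,0,0,-1],[0,0,-1,0,0,0,-1],[0,0,-1,0,0,0,-1],[0,0,-1,0,0,0,-1],[0,0,-1,0,0,0,-1]],
])

```text
time: 16.78
tool_pos: [0.4245, -0.1135, 0.3425]
tcp_rot: [-0.376, -3.116, -0.0]
wrist_force: [0.5, -0.1, -5.1]
width: 0.717
grip_force: 47.2
```

Call:
jog_arm([
  [[0,0,-0.6,0,0,-0.9,-1],[0,0,0,0,0,-0.95,-1],[0,0,0,0,0,-0.95,-1],[0,0,0,0,0,0,-1],[0,0,0,0,0,0,-1]],
])

```text
time: 17.2
tool_pos: [0.425, -0.1136, 0.3591]
tcp_rot: [0.079, -3.138, -0.001]
wrist_force: [-0.5, -0.1, -5.6]
width: 0.714
grip_force: 47.3
```

Run:
```python
from h import *
s=st()
plan([(.4435,.1267,.36),(.4435,.1267,.14)],183)
```

```text
t 17.2 p [ 0.425  -0.1136  0.3591] x [-0.999 -0.05   0.002] z [-0.002  0.001 -1.   ] q [-0.318 -0.225  2.001 -0.     1.368 -1.939] F [-0.45 -0.15 -5.65] w 0.714 g 47.3
turn units [ 0.01 -0.02 -0.02] a 183
to (0.4435, 0.1267, 0.36) units [-1.03  7.97 -0.03] min rows 8 | /10: [-0.103  0.797 -0.003]
to (0.4435, 0.1267, 0.14) units [0.   0.   7.33] min rows 8 | /10: [0.    0.    0.733]
```

Call:
jog_arm([
  [[-0.1,0.8,0,0,0,0,-1],[-0.1,0.8,0,0,0,0,-1],[-0.1,0.8,0,0,0,0,-1],[-0.1,0.8,0,0,0,0,-1],[-0.1,0.8,0,0,0,0,-1]],
])

```text
time: 17.62
tool_pos: [0.4338, 0.0078, 0.3591]
tcp_rot: [0.078, -3.138, -0.0]
wrist_force: [0.5, -0.2, -5.4]
width: 0.717
grip_force: 47.4
```

Call:
jog_arm([
  [[-0.1,0.8,0,0,0,0,-1],[-0.1,0.8,0,0,0,0,-1],[-0.1,0.8,0,0,0,0,-1],[-0.1,0.8,0,0,0,0,-1],[-0.1,0.8,0,0,0,0,-1]],
])

```text
time: 18.03
tool_pos: [0.4424, 0.1285, 0.3591]
tcp_rot: [0.079, -3.138, 0.001]
wrist_force: [1.3, -0.3, -4.4]
width: 0.723
grip_force: 47.4
```

Call:
jog_arm([
  [[0,0,0.9,0,0,0,-1],[0,0,0.9,0,0,0,-1],[0,0,0.9,0,0,0,-1],[0,0,0.9,0,0,0,-1],[0,0,0.9,0,0,0,-1]],
])

```text
time: 18.45
tool_pos: [0.4422, 0.1273, 0.2231]
tcp_rot: [0.079, -3.139, 0.001]
wrist_force: [0.3, -0.1, -4.6]
width: 0.721
grip_force: 47.6
```

Run:
```python
from h import *
s=st()
im,d,X=cam("scene");cv2.imwrite("pics/c2.png",cv2.resize(im[110:290,290:520],(767,600)))
plan([(.4435,.1267,.0935)],183)
report(im,X)
```

```text
t 18.45 p [0.4422 0.1273 0.2231] x [-0.999 -0.05   0.002] z [-0.002 -0.001 -1.   ] q [ 0.226 -0.08   2.133 -0.     1.09  -1.395] F [ 0.3  -0.13 -4.64] w 0.721 g 47.6
turn units [-0.02 -0.11 -0.02] a 183
to (0.4435, 0.1267, 0.0935) units [-0.16 -0.    4.12] min rows 5 | /5: [-0.032 -0.     0.824]
pot [306. 222.] 137 [ 0.3854 -0.3703  0.0424] mid [ 0.3831 -0.3691  0.0418]
pot [287. 292.] 200 [ 0.6218 -0.2739  0.0423] mid [ 0.6178 -0.2739  0.0421]
z50 [219. 181.] 218 [ 0.3518 -0.6203  0.0498] (array([ 312.3, -636.6]), array([211.7, 104.1]), -41.9)
z50 [141. 240.] 244 [ 0.6133 -0.6315  0.0493] (array([ 566.1, -628.4]), array([205.9, 105.3]), -14.8)
z50 [610. 281.] 219 [0.3378 0.2698 0.0495] (array([339.2, 268.8]), array([137.3,  25.4]), 85.7)
z50 [366. 303.] 772 [ 0.6016 -0.1208  0.0536] (array([ 593.4, -123.8]), array([121.4,  65.4]), -13.5)
z50 [557. 336.] 529 [0.5408 0.2135 0.0493] (array([541.4, 204.9]), array([299.4,  10.8]), -86.8)
z50 [290. 468.] 1159 [ 0.9703 -0.054   0.0493] (array([970.2, -97.8]), array([616.1,  11. ]), -89.3)
```

View pics/c2.png

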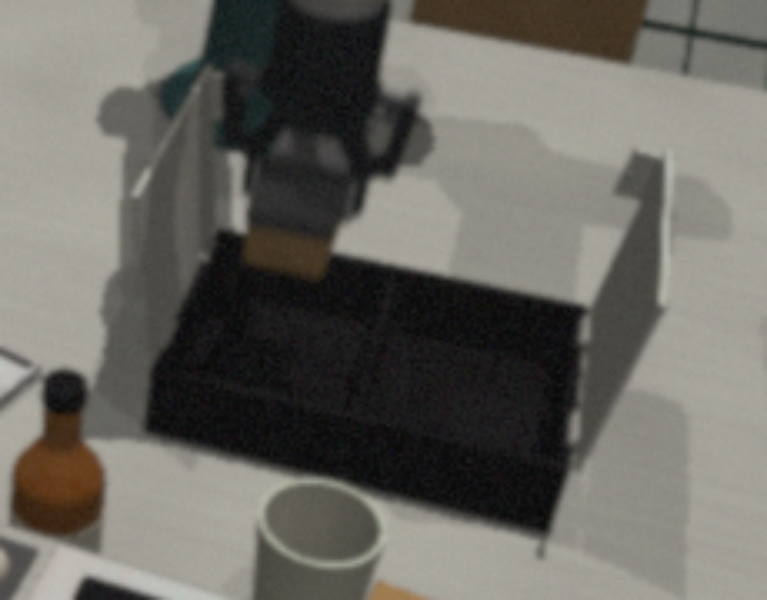

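The tin hangs between the covers over the right well (crop 290,250), clear of the walls. Lowering it.

Call:
jog_arm([
  [[-0.15,0,0.9,0,0,0,-1],[0,0,0.9,0,0,0,-1],[0,0,0.9,0,0,0,-1],[0,0,0.7,0,0,0,-1],[0,0,0.4,0,0,0,-1]],
])

```text
time: 18.92
tool_pos: [0.4456, 0.1271, 0.1086]
tcp_rot: [0.079, -3.135, 0.002]
wrist_force: [0.1, 0.7, -4.3]
width: 0.716
grip_force: 47.4
```

Call:
jog_arm([
  [[0,0,0.2,0,0,0,-1],[0,0,0.1,0,0,0,-1],[0,0,0,0,0,0,-1],[0,0,0,0,0,0,-1],[0,0,0,0,0,0,-1]],
])

```text
time: 19.33
tool_pos: [0.4488, 0.1279, 0.1036]
tcp_rot: [-0.083, 3.138, 0.001]
wrist_force: [0.4, 0.5, -4.6]
width: 0.717
grip_force: 47.5
```

Call:
jog_arm([
  [[0,0,0,0,0,0,0.7],[0,0,0,0,0,0,0.7],[0,0,0,0,0,0,0.7],[0,0,0,0,0,0,0.7],[0,0,-0.4,0,0,0,0.7]],
])

```text
time: 19.75
tool_pos: [0.4464, 0.1274, 0.1131]
tcp_rot: [0.083, -3.137, 0.001]
wrist_force: [-0.7, -0.7, 0.1]
width: 0.849
grip_force: 0.0
```

Call:
jog_arm([
  [[0,0,-1,0,0,0,0.7],[0,0,-1,0,0,0,0.7],[0,0,-1,0,0,0,0.7],[0,0,-1,0,0,0,0.7],[0,0,-1,0,0,0,0.7]],
])

```text
time: 20.17
tool_pos: [0.4475, 0.1276, 0.2661]
tcp_rot: [-0.083, 3.14, 0.0]
wrist_force: [0.6, -0.2, -0.2]
width: 0.852
grip_force: 0.0
```

Run:
```python
from h import *
s=st();im,d,X=cam("wrist");report(im,X)
p=s["tool_pos"]
plan([(p[0],p[1],.33)],None)
for a in(183,160):
    plan([(.3825,-.3715,.30),(.3825,-.3715,.10)],a,p0=(p[0],p[1],.33),a0=183)
```

```text
t 20.17 p [0.4475 0.1276 0.2661] x [-0.999 -0.053 -0.001] z [ 0.001  0.    -1.   ] q [ 0.224 -0.113  2.079 -0.     1.175 -1.399] F [ 0.58 -0.15 -0.23] w 0.852 g 0.0
z50 [386. 286.] 2598 [0.4742 0.1262 0.0496] (array([440.2, 128.1]), array([191.5, 140.2]), 2.9)
z50 [699. 261.] 3183 [0.4283 0.338  0.0498] (array([432.8, 275.5]), array([191.3, 136.3]), 2.9)
z50 [ 28. 432.] 3860 [ 0.5733 -0.1184  0.0546] (array([ 587.8, -117.5]), array([120.7,  52.3]), -6.8)
turn units [0.02 0.11 0.  ] a -177.0
to (np.float64(0.4475283573173711), np.float64(0.127631901960148), 0.33) units [ 0.11 -0.02 -1.9 ] min rows 2 | /5: [ 0.023 -0.004 -0.38 ]
turn units [0. 0. 0.] a 183
to (0.3825, -0.3715, 0.3) units [  3.04 -16.5    1.  ] min rows 17 | /20: [ 0.152 -0.825  0.05 ]
to (0.3825, -0.3715, 0.1) units [0.   0.   6.67] min rows 7 | /10: [0.    0.    0.667]
turn units [0.   0.   3.83] a 160
to (0.3825, -0.3715, 0.3) units [ -3.65 -16.38   1.  ] min rows 17 | /20: [-0.183 -0.819  0.05 ]
to (0.3825, -0.3715, 0.1) units [0.   0.   6.67] min rows 7 | /10: [0.    0.    0.667]
```

Run:
```python
from h import *
im,d,X=cam("wrist");z=X[...,2]
m=(z>.052)&(z<.068)&(X[...,0]>.36)&(X[...,0]<.53)&(X[...,1]>.07)&(X[...,1]<.185)
for P,c,n in comps(m,X,300): print(n,np.median(P,0),rect(P),P[:,2].min(),P[:,2].max())
st();plan([(.446,.1275,.335)],183)
plan([(.385,-.370,.30)],160,p0=(.446,.1275,.335),a0=183)
```

```text
8970 [0.44330717 0.12908744 0.05846447] (array([449.2, 129.3]), array([119.3,  62.2]), 3.5) 0.05215994483654102 0.0611326620552351
t 20.27 p [0.4511 0.1285 0.2709] x [-0.999 -0.053 -0.012] z [ 0.012  0.003 -1.   ] q [ 0.224 -0.116  2.072  0.     1.173 -1.399] F [ 1.29 -0.09  0.86] w 0.856 g 0.0
turn units [0.02 0.11 0.01] a 183
to (0.446, 0.1275, 0.335) units [ 0.17 -0.02 -2.14] min rows 3 | /5: [ 0.034 -0.005 -0.427]
turn units [0.   0.   3.83] a 160
to (0.385, -0.37, 0.3) units [ -3.76 -16.28   1.17] min rows 17 | /20: [-0.188 -0.814  0.058]
```

Tin A lies flat in the right well: its top is at 58 mm and it is centred to within a few mm. Next is pot 1.

Call:
jog_arm([
  [[0,0,-0.7,0,0,0,0.7],[0,0,-0.7,0,0,0.95,0.7],[0,0,-0.7,0,0,0.95,0.7],[0,0,0,0,0,0.95,0.7],[0,0,0,0,0,0.95,0.7]],
])

```text
time: 20.68
tool_pos: [0.4485, 0.1278, 0.3289]
tcp_rot: [0.546, 3.09, 0.002]
wrist_force: [0.8, 0.5, -0.7]
width: 0.852
grip_force: 0.0
```

Call:
jog_arm([
  [[-0.19,-0.81,0,0,0,0,0.7],[-0.19,-0.81,0,0,0,0,0.7],[-0.19,-0.81,0,0,0,0,0.7],[-0.19,-0.81,0,0,0,0,0.7],[-0.19,-0.81,0,0,0,0,0.7]],
])

```text
time: 21.1
tool_pos: [0.4329, 0.0027, 0.3267]
tcp_rot: [-0.538, -3.095, 0.0]
wrist_force: [-0.4, 1.0, -0.4]
width: 0.856
grip_force: 0.0
```

Call:
jog_arm([
  [[-0.19,-0.81,0,0,0,0,0.7],[-0.19,-0.81,0,0,0,0,0.7],[-0.19,-0.81,0,0,0,0,0.7],[-0.19,-0.81,0,0,0,0,0.7],[-0.19,-0.81,0,0,0,0,0.7]],
])

```text
time: 21.52
tool_pos: [0.4186, -0.1214, 0.3268]
tcp_rot: [-0.539, -3.095, -0.0]
wrist_force: [-0.2, -0.3, 0.6]
width: 0.849
grip_force: 0.0
```

Call:
jog_arm([
  [[-0.19,-0.81,0,0,0,0,0.7],[-0.19,-0.81,0,0,0,0,0.7],[-0.19,-0.81,0,0,0,0,0.7],[-0.19,-0.81,0,0,0,0,0.7],[-0.19,-0.81,0,0,0,0,0.7]],
])

```text
time: 21.93
tool_pos: [0.4044, -0.2454, 0.3267]
tcp_rot: [-0.539, -3.095, -0.0]
wrist_force: [0.2, -0.1, 0.4]
width: 0.848
grip_force: 0.0
```

Call:
jog_arm([
  [[-0.19,-0.81,0.4,0,0,0,0.7],[-0.19,-0.81,0.6,0,0,0,0.7],[-0.19,-0.81,0.9,0,0,0,0.7],[-0.19,-0.81,0.9,0,0,0,0.7],[-0.19,-0.81,0.9,0,0,0,0.7]],
])

```text
time: 22.35
tool_pos: [0.3902, -0.3694, 0.2149]
tcp_rot: [0.539, 3.094, -0.0]
wrist_force: [0.7, -0.3, 0.4]
width: 0.853
grip_force: 0.0
```

Call:
jog_arm([
  [[0,0,0,0,0,0,0.7],[0,0,0,0,0,0,0.7],[0,0,0,0,0,0,0.7],[0,0,0,0,0,0,0.7],[0,0,0,0,0,0,0.7]],
])

```text
time: 22.77
tool_pos: [0.3915, -0.368, 0.218]
tcp_rot: [0.537, 3.093, -0.002]
wrist_force: [0.1, -0.2, 0.2]
width: 0.85
grip_force: 0.0
```

Run:
```python
from h import *
s=st();im,d,X=cam("wrist");report(im,X)
plan([(.385,-.370,.080)],160)
```

```text
t 22.77 p [ 0.3915 -0.368   0.218 ] x [-0.941  0.337 -0.003] z [ 0.002 -0.002 -1.   ] q [-0.801  0.074  1.99   0.     1.075 -2.028] F [ 0.12 -0.24  0.2 ] w 0.85 g 0.0
pot [377. 275.] 3763 [ 0.3796 -0.3696  0.0426] mid [ 0.3807 -0.3699  0.0412]
pot [621. 562.] 926 [ 0.6229 -0.2836  0.0425] mid [ 0.6208 -0.2833  0.0423]
z50 [589. 343.] 672 [ 0.4513 -0.2733  0.0495] (array([ 462.1, -270. ]), array([62.4, 26.3]), -58.0)
turn units [-0.01  0.03  0.05] a 160
to (0.385, -0.37, 0.08) units [ 0.18 -0.14  4.6 ] min rows 5 | /5: [ 0.036 -0.027  0.92 ]
```

Call:
jog_arm([
  [[0.3,-0.18,0.8,0,0,0,0.7],[0,0,0.9,0,0,0,0.7],[0,0,0.9,0,0,0,0.7],[0,0,0.9,0,0,0,0.7],[0,0,0.7,0,0,0,0.7]],
])

```text
time: 23.23
tool_pos: [0.3805, -0.3696, 0.0897]
tcp_rot: [0.538, 3.095, -0.001]
wrist_force: [0.5, -0.0, 0.4]
width: 0.849
grip_force: 0.0
```

Call:
jog_arm([
  [[0,0,0.3,0,0,0,0.7],[0,0,0.1,0,0,0,0.7],[0,0,0,0,0,0,-1],[0,0,0,0,0,0,-1],[0,0,0,0,0,0,-1]],
], force=25)

```text
time: 23.65
tool_pos: [0.3814, -0.3712, 0.0801]
tcp_rot: [0.538, 3.092, -0.003]
wrist_force: [-0.1, -0.1, -1.4]
width: 0.631
grip_force: 26.4
```

Call:
jog_arm([
  [[0,0,0,0,0,0,-1],[0,0,0,0,0,0,-1],[0,0,0,0,0,0,-1],[0,0,0,0,0,0,-1],[0,0,-0.3,0,0,0,-1]],
])

```text
time: 24.07
tool_pos: [0.3797, -0.3697, 0.0866]
tcp_rot: [-0.539, -3.093, -0.002]
wrist_force: [-0.8, 0.0, -2.1]
width: 0.63
grip_force: 26.6
```

Call:
jog_arm([
  [[0,0,-0.7,0,0,0,-1],[0,0,-0.9,0,0,0,-1],[0,0,-0.9,0,0,0,-1],[0,0,-0.9,0,0,0,-1],[0,0,-0.9,0,0,0,-1]],
])

```text
time: 24.48
tool_pos: [0.3798, -0.3699, 0.2176]
tcp_rot: [-0.539, -3.094, -0.001]
wrist_force: [0.3, -0.4, -1.0]
width: 0.63
grip_force: 26.7
```

Call:
jog_arm([
  [[0,0,-0.9,0,0,0,-1],[0,0,-0.9,0,0,0,-1],[0,0,-0.9,0,0,0,-1],[0,0,-0.3,0,0,0,-1],[0,0,0,0,0,0,-1]],
])

```text
time: 24.9
tool_pos: [0.3812, -0.3713, 0.3097]
tcp_rot: [0.539, 3.09, -0.006]
wrist_force: [0.2, -1.1, -1.1]
width: 0.63
grip_force: 26.7
```

Run:
```python
from h import *
s=st();p=s["tool_pos"]
L=np.array([.434,.274]);ux=np.array([.9986,.052])
t=L+.042*ux; print(t)
plan([(.42,.0,.34),(*t,.34),(*t,.12)],183)
plan([(.42,.0,.34),(*t,.34),(*t,.12)],None)
```

```text
t 24.9 p [ 0.3812 -0.3713  0.3097] x [-0.941  0.338 -0.006] z [ 0.004 -0.005 -1.   ] q [-0.819 -0.014  1.904 -0.     1.245 -2.045] F [ 0.17 -1.09 -1.11] w 0.63 g 26.7
[0.4759412 0.276184 ]
turn units [-0.04  0.05 -3.8 ] a 183
to (0.42, 0.0, 0.34) units [-1.94 12.29 -1.01] min rows 13 | /15: [-0.129  0.82  -0.067]
to (np.float64(0.4759412), np.float64(0.27618400000000004), 0.34) units [-2.34  9.1   0.  ] min rows 10 | /10: [-0.234  0.91   0.   ]
to (np.float64(0.4759412), np.float64(0.27618400000000004), 0.12) units [0.   0.   7.33] min rows 8 | /10: [0.    0.    0.733]
turn units [-0.03  0.05 -0.  ] a 160.2
to (0.42, 0.0, 0.34) units [ 2.97 12.09 -1.01] min rows 13 | /15: [ 0.198  0.806 -0.067]
to (np.float64(0.4759412), np.float64(0.27618400000000004), 0.34) units [1.36 9.29 0.  ] min rows 10 | /10: [0.136 0.929 0.   ]
to (np.float64(0.4759412), np.float64(0.27618400000000004), 0.12) units [0.   0.   7.33] min rows 8 | /10: [0.    0.    0.733]
```

Call:
jog_arm([
  [[0,0,-0.5,0,0,-0.95,-1],[0,0,-0.5,0,0,-0.95,-1],[0,0,0,0,0,-0.95,-1],[0,0,0,0,0,-0.95,-1],[0,0,0,0,0,0,-1]],
])

```text
time: 25.32
tool_pos: [0.3797, -0.3696, 0.3339]
tcp_rot: [0.087, -3.138, -0.004]
wrist_force: [0.4, -0.2, -1.7]
width: 0.631
grip_force: 26.7
```

Call:
jog_arm([
  [[-0.13,0.82,0,0,0,0,-1],[-0.13,0.82,0,0,0,0,-1],[-0.13,0.82,0,0,0,0,-1],[-0.13,0.82,0,0,0,0,-1],[-0.13,0.82,0,0,0,0,-1]],
])

```text
time: 25.73
tool_pos: [0.3924, -0.2449, 0.3339]
tcp_rot: [0.077, -3.138, -0.004]
wrist_force: [1.0, 1.0, -0.7]
width: 0.628
grip_force: 26.7
```

Call:
jog_arm([
  [[-0.13,0.82,0,0,0,0,-1],[-0.13,0.82,0,0,0,0,-1],[-0.13,0.82,0,0,0,0,-1],[-0.13,0.82,0,0,0,0,-1],[-0.13,0.82,0,0,0,0,-1]],
])

```text
time: 26.15
tool_pos: [0.4054, -0.1212, 0.3342]
tcp_rot: [0.078, -3.138, -0.002]
wrist_force: [-0.2, -0.1, -0.3]
width: 0.632
grip_force: 26.7
```

Call:
jog_arm([
  [[-0.13,0.82,0,0,0,0,-1],[-0.13,0.82,0,0,0,0,-1],[-0.13,0.82,0,0,0,0,-1],[-0.13,0.82,0,0,0,0,-1],[-0.13,0.82,0,0,0,0,-1]],
])

```text
time: 26.57
tool_pos: [0.4183, 0.0025, 0.3342]
tcp_rot: [0.078, -3.137, -0.0]
wrist_force: [0.7, -0.5, -0.6]
width: 0.631
grip_force: 26.7
```

Call:
jog_arm([
  [[-0.23,0.91,0,0,0,0,-1],[-0.23,0.91,0,0,0,0,-1],[-0.23,0.91,0,0,0,0,-1],[-0.23,0.91,0,0,0,0,-1],[-0.23,0.91,0,0,0,0,-1]],
])

```text
time: 26.98
tool_pos: [0.4456, 0.1407, 0.3341]
tcp_rot: [0.078, -3.138, 0.001]
wrist_force: [-0.0, -0.5, -0.8]
width: 0.632
grip_force: 26.7
```

Call:
jog_arm([
  [[-0.23,0.91,0,0,0,0,-1],[-0.23,0.91,0,0,0,0,-1],[-0.23,0.91,0,0,0,0,-1],[-0.23,0.91,0,0,0,0,-1],[-0.23,0.91,0,0,0,0,-1]],
])

```text
time: 27.4
tool_pos: [0.4729, 0.2786, 0.3338]
tcp_rot: [0.079, -3.137, 0.003]
wrist_force: [0.4, -0.4, 0.4]
width: 0.63
grip_force: 26.7
```

Call:
jog_arm([
  [[0,0,0.9,0,0,0,-1],[0,0,0.9,0,0,0,-1],[0,0,0.9,0,0,0,-1],[0,0,0.9,0,0,0,-1],[0,0,0.9,0,0,0,-1]],
])

```text
time: 27.82
tool_pos: [0.4723, 0.277, 0.1979]
tcp_rot: [0.079, -3.138, 0.002]
wrist_force: [1.0, 0.1, -1.0]
width: 0.63
grip_force: 26.8
```

Run:
```python
from h import *
cam("wrist");s=st()
plan([(.476,.2762,.089)],183)
```

```text
t 27.87 p [0.4691 0.2752 0.1917] x [-0.999 -0.05   0.012] z [-0.012 -0.006 -1.   ] q [ 0.485  0.123  1.99  -0.     1.042 -1.136] F [-1.48 -1.4  -5.74] w 0.63 g 26.9
turn units [-0.05 -0.11 -0.02] a 183
to (0.476, 0.2762, 0.089) units [-0.23  0.02  3.42] min rows 4 | /5: [-0.046  0.004  0.685]
```

Call:
jog_arm([
  [[-0.12,0,0.8,0,0,0,-1],[0,0,0.8,0,0,0,-1],[0,0,0.8,0,0,0,-1],[0,0,0.7,0,0,0,-1],[0,0,0.4,0,0,0,-1]],
])

```text
time: 28.28
tool_pos: [0.475, 0.2765, 0.0929]
tcp_rot: [0.08, -3.135, 0.004]
wrist_force: [-0.3, -0.8, -1.0]
width: 0.627
grip_force: 26.9
```

Call:
jog_arm([
  [[0,0,0.1,0,0,0,-1],[0,0,0,0,0,0,-1],[0,0,0,0,0,0,-1],[0,0,0,0,0,0,-1],[0,0,0,0,0,0,-1]],
])

```text
time: 28.7
tool_pos: [0.4784, 0.2783, 0.0949]
tcp_rot: [-0.083, 3.138, 0.002]
wrist_force: [0.6, 0.3, -0.3]
width: 0.628
grip_force: 26.9
```

Run:
```python
from h import *
s=st()
plan([(.476,.2762,.088)],183)
```

```text
t 28.7 p [0.4784 0.2783 0.0949] x [-0.999 -0.053 -0.003] z [ 0.003  0.001 -1.   ] q [ 0.482  0.256  2.041 -0.     0.841 -1.142] F [ 0.58  0.33 -0.32] w 0.628 g 26.9
turn units [0.01 0.03 0.  ] a 183
to (0.476, 0.2762, 0.088) units [ 0.08 -0.07  0.23] min rows 1 | /5: [ 0.016 -0.013  0.046]
```

Call:
jog_arm([
  [[0,0,0.1,0,0,0,-1],[0,0,0.1,0,0,0,-1],[0,0,0,0,0,0,-1],[0,0,0,0,0,0,-1],[0,0,0,0,0,0,-1]],
])

```text
time: 29.12
tool_pos: [0.4778, 0.2781, 0.0878]
tcp_rot: [-0.083, 3.139, 0.001]
wrist_force: [1.5, 1.3, 1.1]
width: 0.627
grip_force: 27.0
```

Call:
jog_arm([
  [[0,0,0,0,0,0,0.6],[0,0,0,0,0,0,0.6],[0,0,0,0,0,0,0.6],[0,0,0,0,0,0,0.6],[0,0,-0.4,0,0,0,0.6]],
])

```text
time: 29.53
tool_pos: [0.4753, 0.2767, 0.0971]
tcp_rot: [0.083, -3.136, 0.004]
wrist_force: [-0.3, -0.7, -1.4]
width: 0.8
grip_force: 0.0
```

Call:
jog_arm([
  [[0,0,-0.9,0,0,0,0.6],[0,0,-1,0,0,0,0.6],[0,0,-1,0,0,0,0.6],[0,0,-1,0,0,0,0.6],[0,0,-1,0,0,0,0.6]],
])

```text
time: 29.95
tool_pos: [0.477, 0.2776, 0.2486]
tcp_rot: [-0.083, 3.14, 0.0]
wrist_force: [0.7, 0.2, -0.1]
width: 0.798
grip_force: 0.0
```

Call:
jog_arm([
  [[0,0,-1,0,0,0,0.6],[0,0,-1,0,0,0,0.7],[0,0,-0.5,0,0,0,0.7],[0,0,0,0,0,0,0.7],[0,0,0,0,0,0,0.7]],
])

```text
time: 30.37
tool_pos: [0.4776, 0.2779, 0.3232]
tcp_rot: [-0.083, 3.138, 0.002]
wrist_force: [-0.5, -0.2, -0.7]
width: 0.851
grip_force: 0.0
```

Run:
```python
from h import *
s=st();im,d,X=cam("wrist");report(im,X);z=X[...,2]
hsv=cv2.cvtColor(im,cv2.COLOR_BGR2HSV)
m=(z>.034)&(z<.062)&(X[...,1]>.2)&(X[...,1]<.345)&(hsv[...,1]>110)&((hsv[...,0]<14)|(hsv[...,0]>172))
for P,c,n in comps(m,X): print("pot in well",np.round((P.min(0)+P.max(0))/2,4),np.median(P[:,2]),np.ptp(P,axis=0))
p=s["tool_pos"]
plan([(.44,0.05,.32),(.6165,-.2745,.30)],165,p0=(*p[:2],p[2]),a0=183)
im,d,X=cam("scene");report(im,X)
```

```text
t 30.37 p [0.4776 0.2779 0.3232] x [-0.999 -0.053 -0.003] z [ 0.003  0.002 -1.   ] q [ 0.482  0.019  1.846  0.     1.274 -1.142] F [-0.45 -0.19 -0.75] w 0.851 g 0.0
z50 [123. 184.] 2421 [0.4356 0.063  0.05  ] (array([440. , 125.9]), array([191.4, 138. ]), 2.9)
z50 [380. 186.] 1856 [0.4264 0.2692 0.0493] (array([432.6, 272.8]), array([191.3, 137.8]), 2.9)
z50 [227. 202.] 502 [0.4426 0.1598 0.0513] (array([447.3, 159.8]), array([118.2,   3.7]), 4.4)
z50 [310. 465.] 307 [0.6658 0.2221 0.0496] (array([673.3, 219. ]), array([67. , 24.6]), 82.8)
z50 [286. 516.] 213 [0.7246 0.1988 0.05  ] (array([721.7, 197.9]), array([35.3,  7.2]), 57.2)
z50 [161. 583.] 233 [0.8101 0.0773 0.0483] (array([810.5,  78.4]), array([48.4,  4.9]), 89.2)
pot in well [0.4777 0.2796 0.0438] 0.05052097069048156 [0.05395733 0.05423713 0.01786407]
turn units [0. 0. 3.] a 165
to (0.44, 0.05, 0.32) units [-0.76 -7.66  0.11] min rows 8 | /10: [-0.076 -0.766  0.011]
to (0.6165, -0.2745, 0.3) units [-8.48 -8.93  0.67] min rows 10 | /10: [-0.848 -0.893  0.067]
pot [287. 292.] 199 [ 0.6213 -0.2734  0.0421] mid [ 0.6202 -0.2736  0.0415]
z50 [137. 243.] 220 [ 0.6168 -0.623   0.0496] (array([ 600.4, -626.8]), array([162.2,  73.4]), -28.2)
z50 [533. 265.] 204 [0.3453 0.1222 0.0498] (array([346.8, 118.1]), array([140.2,  37.8]), -72.6)
z50 [610. 281.] 217 [0.3376 0.2711 0.0493] (array([338. , 267.7]), array([135.3,  15.3]), -89.6)
z50 [366. 303.] 763 [ 0.6004 -0.1207  0.0536] (array([ 592. , -123.5]), array([122.4,  64.6]), -14.7)
z50 [557. 335.] 501 [0.5407 0.2171 0.0497] (array([539.9, 205.5]), array([298.4,  10.7]), -87.1)
z50 [293. 470.] 1160 [ 0.9703 -0.0466  0.0495] (array([970.6, -97.4]), array([615.8,  11.3]), -89.3)
```

Pot 1 stands in the left well with its top at 50.5 mm. Next is pot 2.

Call:
jog_arm([
  [[0,0,0,0,0,1,0.7],[0,0,0,0,0,1,0.7],[0,0,0,0,0,1,0.7],[0,0,0,0,0,0,0.7],[0,0,0,0,0,0,0.7]],
])

```text
time: 30.88
tool_pos: [0.4765, 0.2774, 0.3194]
tcp_rot: [-0.404, -3.113, 0.003]
wrist_force: [-0.9, 0.0, -0.1]
width: 0.849
grip_force: 0.0
```

Call:
jog_arm([
  [[-0.08,-0.77,0,0,0,0,0.7],[-0.08,-0.77,0,0,0,0,0.7],[-0.08,-0.77,0,0,0,0,0.7],[-0.08,-0.77,0,0,0,0,0.7],[-0.08,-0.77,0,0,0,0,0.7]],
])

```text
time: 31.3
tool_pos: [0.4583, 0.1621, 0.3203]
tcp_rot: [-0.404, -3.114, 0.001]
wrist_force: [0.1, -0.2, -0.9]
width: 0.849
grip_force: 0.0
```

Call:
jog_arm([
  [[-0.08,-0.77,0,0,0,0,0.7],[-0.08,-0.77,0,0,0,0,0.7],[-0.08,-0.77,0,0,0,0,0.7],[-0.08,-0.77,0,0,0,0,0.7],[-0.08,-0.77,0,0,0,0,0.7]],
])

```text
time: 31.72
tool_pos: [0.44, 0.0473, 0.3205]
tcp_rot: [-0.404, -3.114, 0.0]
wrist_force: [0.1, -0.2, -0.7]
width: 0.848
grip_force: 0.0
```

Call:
jog_arm([
  [[-0.85,-0.89,0,0,0,0,0.7],[-0.85,-0.89,0,0,0,0,0.7],[-0.85,-0.89,0,0,0,0,0.7],[-0.85,-0.89,0,0,0,0,0.7],[-0.85,-0.89,0,0,0,0,0.7]],
])

```text
time: 32.13
tool_pos: [0.5296, -0.1152, 0.3205]
tcp_rot: [-0.405, -3.114, -0.0]
wrist_force: [0.7, -0.0, 0.8]
width: 0.85
grip_force: 0.0
```

Call:
jog_arm([
  [[-0.85,-0.89,0.3,0,0,0,0.7],[-0.85,-0.89,0.5,0,0,0,0.7],[-0.85,-0.89,0.6,0,0,0,0.7],[-0.85,-0.89,0.6,0,0,0,0.7],[-0.85,-0.89,0.6,0,0,0,0.7]],
])

```text
time: 32.55
tool_pos: [0.6184, -0.277, 0.2413]
tcp_rot: [-0.405, -3.114, -0.001]
wrist_force: [-0.4, 0.2, -0.0]
width: 0.845
grip_force: 0.0
```

Call:
jog_arm([
  [[0,0,0.3,0,0,0,0.7],[0,0,0,0,0,0,0.7],[0,0,0,0,0,0,0.7],[0,0,0,0,0,0,0.7],[0,0,0,0,0,0,0.7]],
])

```text
time: 32.97
tool_pos: [0.6184, -0.2744, 0.236]
tcp_rot: [0.406, 3.113, -0.001]
wrist_force: [0.9, 0.7, -0.0]
width: 0.848
grip_force: 0.0
```

Run:
```python
from h import *
s=st();plan([(.6165,-.2745,.080)],165);im,d,X=cam("wrist");report(im,X)
```

```text
t 32.97 p [ 0.6184 -0.2744  0.236 ] x [-0.967  0.256 -0.002] z [ 0.002 -0.001 -1.   ] q [-0.454  0.312  1.67   0.     1.157 -1.766] F [ 0.91  0.71 -0.  ] w 0.848 g 0.0
turn units [-0.    0.02  0.02] a 165
to (0.6165, -0.2745, 0.08) units [ 0.06 -0.02  5.2 ] min rows 6 | /10: [ 0.006 -0.002  0.52 ]
pot [386. 280.] 3240 [ 0.6158 -0.2737  0.0426] mid [ 0.6169 -0.274   0.0409]
z50 [645. 160.] 14382 [ 0.5837 -0.1256  0.0543] (array([ 590.2, -124.2]), array([119.8,  62.7]), -14.8)
z50 [360.  78.] 173 [ 0.5085 -0.2585  0.0498] (array([ 505.9, -260. ]), array([45.5,  9.8]), 89.4)
z50 [199. 368.] 462 [ 0.6362 -0.3961  0.0488] (array([ 638.3, -403.7]), array([52.9, 13.5]), 67.6)
z50 [761. 480.] 363 [ 0.8102 -0.0692  0.0493] (array([810.3, -67.1]), array([32.3,  2.9]), 89.2)
```

Call:
jog_arm([
  [[0.05,0,0.8,0,0,0,0.7],[0,0,0.9,0,0,0,0.7],[0,0,0.9,0,0,0,0.7],[0,0,0.9,0,0,0,0.7],[0,0,0.8,0,0,0,0.7]],
])

```text
time: 33.43
tool_pos: [0.617, -0.2742, 0.1056]
tcp_rot: [0.407, 3.113, -0.001]
wrist_force: [-0.3, 1.2, 0.3]
width: 0.853
grip_force: 0.0
```

Call:
jog_arm([
  [[0,0,0.6,0,0,0,0.7],[0,0,0.3,0,0,0,0.7],[0,0,0,0,0,0,-1],[0,0,0,0,0,0,-1],[0,0,0,0,0,0,-1]],
])

```text
time: 33.85
tool_pos: [0.618, -0.2753, 0.0804]
tcp_rot: [0.408, 3.112, -0.002]
wrist_force: [0.1, -0.3, -0.5]
width: 0.627
grip_force: 26.4
```

Call:
jog_arm([
  [[0,0,0,0,0,0,-1],[0,0,0,0,0,0,-1],[0,0,0,0,0,0,-1],[0,0,0,0,0,0,-1],[0,0,-0.3,0,0,0,-1]],
])

```text
time: 34.27
tool_pos: [0.6154, -0.2745, 0.0858]
tcp_rot: [-0.409, -3.112, -0.002]
wrist_force: [0.6, -0.5, -1.5]
width: 0.627
grip_force: 26.6
```

Call:
jog_arm([
  [[0,0,-0.7,0,0,0,-1],[0,0,-0.9,0,0,0,-1],[0,0,-0.9,0,0,0,-1],[0,0,-0.9,0,0,0,-1],[0,0,-0.9,0,0,0,-1]],
])

```text
time: 34.68
tool_pos: [0.6166, -0.275, 0.2182]
tcp_rot: [0.409, 3.115, -0.0]
wrist_force: [0.2, -1.4, -1.4]
width: 0.627
grip_force: 26.6
```

Call:
jog_arm([
  [[0,0,-0.9,0,0,0,-1],[0,0,-0.9,0,0,0,-1],[0,0,-0.9,0,0,-1,-1],[0,0,-0.9,0,0,-1,-1],[0,0,0,0,0,-1,-1]],
])

```text
time: 35.1
tool_pos: [0.619, -0.2762, 0.3333]
tcp_rot: [-0.091, 3.129, -0.009]
wrist_force: [0.9, -0.3, 0.1]
width: 0.632
grip_force: 26.6
```

Run:
```python
from h import *
s=st()
plan([(.44,.05,.33),(.404,.2724,.33),(.404,.2724,.19)],183)
```

```text
t 35.1 p [ 0.619  -0.2762  0.3333] x [-0.998 -0.058 -0.011] z [ 0.011 -0.005 -1.   ] q [-0.456  0.247  1.571 -0.     1.311 -2.085] F [ 0.93 -0.3   0.06] w 0.632 g 26.6
turn units [-0.06  0.1   0.05] a 183
to (0.44, 0.05, 0.33) units [ 5.39 11.17  0.11] min rows 12 | /15: [0.359 0.745 0.007]
to (0.404, 0.2724, 0.33) units [0.81 7.47 0.  ] min rows 8 | /10: [0.081 0.747 0.   ]
to (0.404, 0.2724, 0.19) units [0.   0.   4.67] min rows 5 | /5: [0.    0.    0.933]
```

Call:
jog_arm([
  [[0.36,0.75,0,0,0,0,-1],[0.36,0.75,0,0,0,0,-1],[0.36,0.75,0,0,0,0,-1],[0.36,0.75,0,0,0,0,-1],[0.36,0.75,0,0,0,0,-1]],
])

```text
time: 35.52
tool_pos: [0.556, -0.1646, 0.3249]
tcp_rot: [-0.083, 3.14, -0.0]
wrist_force: [-1.0, 0.1, -0.5]
width: 0.631
grip_force: 26.7
```

Call:
jog_arm([
  [[0.36,0.75,0,0,0,0,-1],[0.36,0.75,0,0,0,0,-1],[0.36,0.75,0,0,0,0,-1],[0.36,0.75,0,0,0,0,-1],[0.36,0.75,0,0,0,0,-1]],
])

```text
time: 35.93
tool_pos: [0.496, -0.0551, 0.325]
tcp_rot: [-0.083, 3.14, -0.0]
wrist_force: [0.9, 0.3, -0.1]
width: 0.63
grip_force: 26.7
```

Call:
jog_arm([
  [[0.36,0.75,0,0,0,0,-1],[0.36,0.75,0,0,0,0,-1],[0.36,0.75,0,0,0,0,-1],[0.36,0.75,0,0,0,0,-1],[0.36,0.75,0,0,0,0,-1]],
])

```text
time: 36.35
tool_pos: [0.4362, 0.0543, 0.325]
tcp_rot: [-0.083, 3.139, 0.0]
wrist_force: [-0.1, 0.3, -1.7]
width: 0.632
grip_force: 26.7
```

Call:
jog_arm([
  [[0.08,0.75,0,0,0,0,-1],[0.08,0.75,0,0,0,0,-1],[0.08,0.75,0,0,0,0,-1],[0.08,0.75,0,0,0,0,-1],[0.08,0.75,0,0,0,0,-1]],
])

```text
time: 36.77
tool_pos: [0.4186, 0.1661, 0.3251]
tcp_rot: [-0.083, 3.139, 0.001]
wrist_force: [0.5, -0.4, -0.3]
width: 0.629
grip_force: 26.7
```

Call:
jog_arm([
  [[0.08,0.75,0,0,0,0,-1],[0.08,0.75,0,0,0,0,-1],[0.08,0.75,0,0,0,0,-1],[0.08,0.75,0,0,0,0,-1],[0.08,0.75,0,0,0,0,-1]],
])

```text
time: 37.18
tool_pos: [0.4007, 0.2778, 0.3251]
tcp_rot: [-0.083, 3.14, 0.001]
wrist_force: [0.3, -0.0, -0.4]
width: 0.629
grip_force: 26.7
```

Call:
jog_arm([
  [[0,0,0.9,0,0,0,-1],[0,0,0.9,0,0,0,-1],[0,0,0.9,0,0,0,-1],[0,0,0.9,0,0,0,-1],[0,0,0.5,0,0,0,-1]],
])

```text
time: 37.6
tool_pos: [0.3996, 0.276, 0.1988]
tcp_rot: [0.084, -3.137, 0.003]
wrist_force: [-0.5, -0.8, 0.1]
width: 0.631
grip_force: 26.7
```

Call:
jog_arm([
  [[0,0,0,0,0,0,-1],[0,0,0,0,0,0,-1],[0,0,0,0,0,0,-1],[0,0,0,0,0,0,-1],[0,0,0,0,0,0,-1]],
])

```text
time: 38.02
tool_pos: [0.4023, 0.2774, 0.2033]
tcp_rot: [-0.083, 3.137, 0.003]
wrist_force: [-0.4, 0.2, 0.3]
width: 0.628
grip_force: 26.7
```

Run:
```python
from h import *
s=st()
plan([(.405,.274,.088)],183)
```

```text
t 38.02 p [0.4023 0.2774 0.2033] x [-0.999 -0.053 -0.003] z [ 0.003  0.002 -1.   ] q [ 0.553 -0.004  2.1   -0.     1.041 -1.071] F [-0.4   0.19  0.34] w 0.628 g 26.7
turn units [0.02 0.03 0.  ] a 183
to (0.405, 0.274, 0.088) units [-0.08 -0.12  3.84] min rows 4 | /5: [-0.017 -0.024  0.768]
```

Call:
jog_arm([
  [[-0.08,-0.1,0.8,0,0,0,-1],[0,0,0.8,0,0,0,-1],[0,0,0.8,0,0,0,-1],[0,0,0.7,0,0,0,-1],[0,0,0.4,0,0,0,-1]],
])

```text
time: 38.43
tool_pos: [0.4033, 0.2736, 0.095]
tcp_rot: [0.083, -3.139, 0.001]
wrist_force: [0.3, 0.4, -0.8]
width: 0.627
grip_force: 26.7
```

Call:
jog_arm([
  [[0,0,0.2,0,0,0,-1],[0,0,0.15,0,0,0,-1],[0,0,0,0,0,0,-1],[0,0,0,0,0,0,-1],[0,0,0,0,0,0,-1]],
])

```text
time: 38.85
tool_pos: [0.4047, 0.2746, 0.0869]
tcp_rot: [-0.083, 3.138, 0.002]
wrist_force: [0.3, 0.6, -1.7]
width: 0.631
grip_force: 26.9
```

Call:
jog_arm([
  [[0,0,0,0,0,0,0.6],[0,0,0,0,0,0,0.6],[0,0,0,0,0,0,0.6],[0,0,0,0,0,0,0.6],[0,0,-0.4,0,0,0,0.6]],
])

```text
time: 39.27
tool_pos: [0.4023, 0.273, 0.096]
tcp_rot: [0.083, -3.137, 0.003]
wrist_force: [0.1, -0.3, -0.3]
width: 0.799
grip_force: 0.0
```

Call:
jog_arm([
  [[0,0,-0.9,0,0,0,0.6],[0,0,-1,0,0,0,0.6],[0,0,-1,0,0,0,0.6],[0,0,-1,0,0,0,0.6],[0,0,-1,0,0,0,0.6]],
])

```text
time: 39.68
tool_pos: [0.4035, 0.2738, 0.2462]
tcp_rot: [0.083, -3.14, 0.0]
wrist_force: [1.0, -0.3, -0.2]
width: 0.799
grip_force: 0.0
```

Call:
jog_arm([
  [[0,0,-1,0,0,0,-1],[0,0,-1,0,0,0,-1],[0,0,-1,0,0,0,-1],[0,0,0,0,0,0,-1],[0,0,0,0,0,0,-1]],
])

```text
time: 40.1
tool_pos: [0.4048, 0.2746, 0.3375]
tcp_rot: [-0.083, 3.136, 0.004]
wrist_force: [-0.7, -0.0, -0.5]
width: 0.089
grip_force: 0.0
```

Run:
```python
from h import *
s=st();im,d,X=cam("wrist");z=X[...,2]
hsv=cv2.cvtColor(im,cv2.COLOR_BGR2HSV)
m=(z>.034)&(z<.062)&(X[...,1]>.2)&(X[...,1]<.345)&(hsv[...,1]>110)&((hsv[...,0]<14)|(hsv[...,0]>172))
for P,c,n in comps(m,X): print("pot in well",np.round((P.min(0)+P.max(0))/2,4),np.median(P[:,2]),np.ptp(P,axis=0))
m=(z>.052)&(z<.068)&(X[...,0]>.36)&(X[...,0]<.53)&(X[...,1]>.07)&(X[...,1]<.185)
for P,c,n in comps(m,X,300): print("tin",n,np.median(P,0),rect(P))
p=s["tool_pos"]
plan([(.42,-.04,.33),(.455,-.04,.24)],183)
plan([(.428,.43,.33),(.428,.43,.24)],183)
im,d,X=cam("scene");report(im,X)
cv2.imwrite("pics/scene3.png",cv2.resize(im,(784,588)))
im,d,X=cam("side");report(im,X)
```

```text
t 40.1 p [0.4048 0.2746 0.3375] x [-0.999 -0.053 -0.005] z [ 0.005  0.003 -1.   ] q [ 0.545 -0.117  1.949  0.     1.304 -1.079] F [-0.67 -0.05 -0.53] w 0.089 g 0.0
pot in well [0.4053 0.2757 0.0487] 0.05054686774188266 [0.05373301 0.05420332 0.00871706]
pot in well [0.4777 0.2793 0.0442] 0.05052854996965786 [0.05461384 0.05314922 0.01740972]
tin 5763 [0.44377542 0.13096532 0.05853997] (array([449.3, 129.9]), array([119.8,  61.8]), 3.3)
turn units [0.01 0.01 0.01] a 183
to (0.42, -0.04, 0.33) units [ 1.000e-02 -1.048e+01  1.800e-01] min rows 11 | /15: [ 0.001 -0.699  0.012]
to (0.455, -0.04, 0.24) units [-1.17 -0.06  3.  ] min rows 4 | /5: [-0.233 -0.012  0.6  ]
turn units [0.01 0.01 0.01] a 183
to (0.428, 0.43, 0.33) units [-1.07  5.15  0.18] min rows 6 | /10: [-0.107  0.515  0.018]
to (0.428, 0.43, 0.24) units [0. 0. 3.] min rows 4 | /5: [0.  0.  0.6]
z50 [219. 181.] 215 [ 0.3472 -0.6195  0.0491] (array([ 311.2, -637.7]), array([212.7, 101.9]), -42.7)
z50 [141. 240.] 252 [ 0.6136 -0.6296  0.0497] (array([ 566.1, -625.8]), array([207. , 104.4]), -13.2)
z50 [533. 264.] 184 [0.3452 0.1241 0.0493] (array([344.3, 121.6]), array([133.7,  12.5]), -85.5)
z50 [611. 281.] 216 [0.3376 0.2732 0.0491] (array([338.7, 268. ]), array([134.8,  19. ]), 89.5)
z50 [366. 303.] 752 [ 0.6012 -0.1201  0.0536] (array([ 592.5, -122.6]), array([122.9,  63.6]), -14.2)
z50 [557. 336.] 541 [0.5407 0.2143 0.0495] (array([541.6, 204.5]), array([300.,  11.]), -87.5)
z50 [291. 469.] 1160 [ 0.9704 -0.0507  0.0495] (array([970.3, -99.1]), array([618.8,  12.3]), -89.2)
z50 [554. 343.] 396 [ 0.8106 -0.3351  0.0492] (array([ 819.7, -220.2]), array([457.7, 147.6]), -70.0)
z50 [415. 322.] 544 [ 0.587  -0.1324  0.0524] (array([ 589.6, -127.8]), array([119.9,  68.9]), -17.2)
```

View pics/scene3.png

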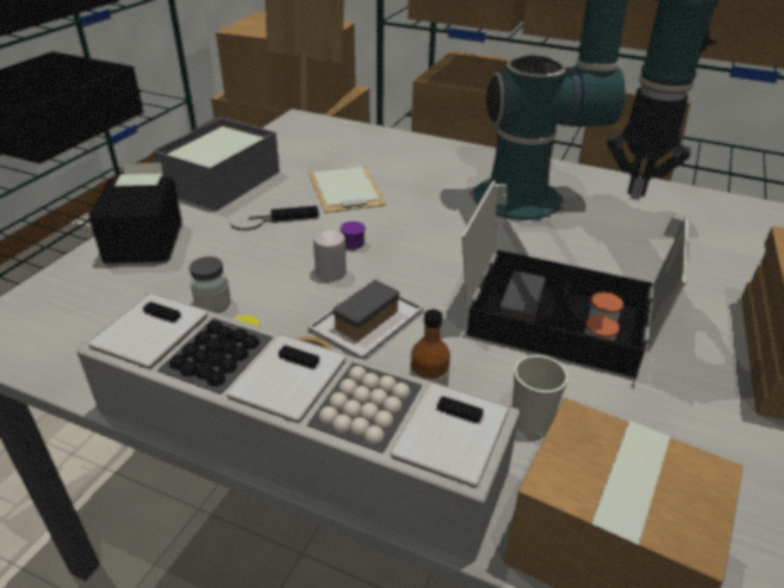

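Everything is loaded: two pots upright in the left well (605,302 and 603,328), the heavy tin in the right well (522,290), the light tin in the tray (367,310). No other copper pot is in view. Next I close the left cover.

Call:
jog_arm([
  [[-0.22,1,-0.1,0,0,0,-1],[-0.22,1,0,0,0,0,-1],[-0.22,1,0,0,0,0,-1],[-0.22,1,0,0,0,0,-1],[-0.22,1,0,0,0,0,-1]],
])

```text
time: 40.67
tool_pos: [0.4282, 0.4263, 0.3352]
tcp_rot: [0.083, -3.138, 0.004]
wrist_force: [0.4, -0.4, -0.5]
width: 0.004
grip_force: 0.0
```

Call:
jog_arm([
  [[0,0.15,0.8,0,0,0,-1],[0,0,0.8,0,0,0,-1],[0,0,0.8,0,0,0,-1],[0,0,0.8,0,0,0,-1],[0,0,0,0,0,0,-1]],
])

```text
time: 41.08
tool_pos: [0.4251, 0.427, 0.2332]
tcp_rot: [0.083, -3.13, 0.015]
wrist_force: [-0.4, -1.4, -0.4]
width: 0.001
grip_force: 0.0
```

Call:
jog_arm([
  [[0,0,0,0,0,0,-1],[0,0,0,0,0,0,-1],[0,0,0,0,0,0,-1],[0,0,0,0,0,0,-1],[0,0,0,0,0,0,-1]],
])

```text
time: 41.5
tool_pos: [0.4292, 0.4305, 0.2436]
tcp_rot: [-0.083, 3.138, 0.003]
wrist_force: [-1.1, -0.7, -0.8]
width: -0.002
grip_force: 0.0
```

Run:
```python
from h import *
s=st();plan([(.4255,.43,.238)],183)
im,d,X=cam("scene");z=X[...,2];cv2.imwrite("pics/c4.png",cv2.resize(im[60:290,280:540],(678,600)))
im,d,X=cam("side");z=X[...,2]
```

```text
t 41.5 p [0.4292 0.4305 0.2436] x [-0.999 -0.053 -0.002] z [ 0.002  0.002 -1.   ] q [ 0.746  0.181  1.818 -0.     1.139 -0.878] F [-1.06 -0.7  -0.83] w -0.002 g 0.0
turn units [0.02 0.02 0.  ] a 183
to (0.4255, 0.43, 0.238) units [ 0.13 -0.01  0.19] min rows 1 | /5: [ 0.025 -0.002  0.038]
```

View pics/c4.png

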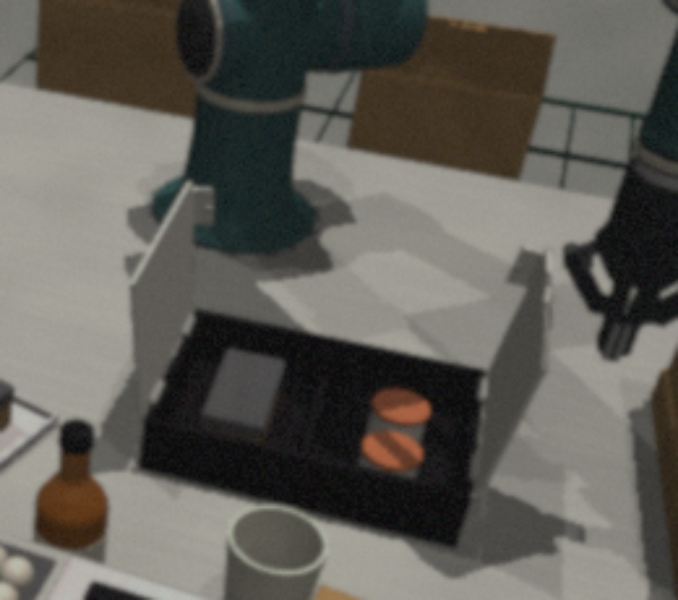

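The knuckles bulge towards the cover (585,260). I turn the gripper 90° so its narrow profile faces the cover.

Call:
jog_arm([
  [[0,0,0,0,0,1,-1],[0,0,0,0,0,1,-1],[0,0,0,0,0,1,-1],[0,0,0,0,0,1,-1],[0,0,0,0,0,1,-1]],
])

```text
time: 42.02
tool_pos: [0.4287, 0.4301, 0.2423]
tcp_rot: [0.74, 3.053, 0.001]
wrist_force: [-0.6, -0.3, -0.3]
width: 0.003
grip_force: 0.0
```

Call:
jog_arm([
  [[0,0,0,0,0,1,-1],[0,0,0,0,0,1,-1],[0,0,0,0,0,1,-1],[0,0,0,0,0,1,-1],[0,0,0,0,0,1,-1]],
])

```text
time: 42.43
tool_pos: [0.4287, 0.4301, 0.2423]
tcp_rot: [1.505, 2.757, 0.001]
wrist_force: [0.5, 0.2, 0.1]
width: -0.003
grip_force: 0.0
```

Call:
jog_arm([
  [[0,0,0,0,0,1,-1],[0,0,0,0,0,1,-1],[0,0,0,0,0,1,-1],[0,0,0,0,0,1,-1],[0,0,0,0,0,1,-1]],
])

```text
time: 42.85
tool_pos: [0.4287, 0.4301, 0.2423]
tcp_rot: [2.168, 2.274, 0.001]
wrist_force: [-0.2, 0.5, 0.6]
width: 0.0
grip_force: 0.0
```

Call:
jog_arm([
  [[0,0,0,0,0,0,-1],[0,0,0,0,0,0,-1],[0,0,0,0,0,0,-1],[0,0,0,0,0,0,-1],[0,0,0,0,0,0,-1]],
])

```text
time: 43.27
tool_pos: [0.4286, 0.43, 0.2418]
tcp_rot: [2.161, 2.281, 0.0]
wrist_force: [-0.4, -0.5, -0.5]
width: -0.003
grip_force: 0.0
```

Run:
```python
from h import *
s=st()
H=(.4295,.3515)
def W(u,z): return (H[0]+.052*u,H[1]-u,z+.073)
plan([W(-.07,.165),W(.005,.165),W(.049,.169),W(.083,.145),W(.103,.119),W(.114,.094),W(.117,.078),W(.117,.068)],93)
```

```text
t 43.27 p [0.4286 0.43   0.2418] x [-0.054  0.999  0.   ] z [ 0.  0. -1.] q [ 0.746  0.183  1.82  -0.     1.139  0.692] F [-0.44 -0.45 -0.47] w -0.003 g 0.0
turn units [ 0.   -0.    0.02] a 93
to (0.42586, 0.4215, 0.238) units [-0.28 -0.11  0.13] min rows 1 | /5: [-0.056 -0.021  0.026]
to (0.42976, 0.3465, 0.238) units [-2.5 -0.   0. ] min rows 3 | /5: [-0.501 -0.     0.   ]
to (0.432048, 0.3025, 0.242) units [-1.47 -0.   -0.13] min rows 2 | /5: [-0.294 -0.    -0.027]
to (0.433816, 0.26849999999999996, 0.21799999999999997) units [-1.13 -0.    0.8 ] min rows 2 | /5: [-0.227 -0.     0.16 ]
to (0.434856, 0.2485, 0.192) units [-0.67 -0.    0.87] min rows 1 | /5: [-0.134 -0.     0.173]
to (0.435428, 0.2375, 0.16699999999999998) units [-0.37 -0.    0.83] min rows 1 | /5: [-0.073 -0.     0.167]
to (0.43558399999999997, 0.2345, 0.151) units [-0.1  -0.    0.53] min rows 1 | /5: [-0.02  -0.     0.107]
to (0.43558399999999997, 0.2345, 0.14100000000000001) units [0.   0.   0.33] min rows 1 | /5: [0.    0.    0.067]
```

Call:
jog_arm([
  [[-0.56,0,0.13,0,0,0,-1],[-0.56,0,0,0,0,0,-1],[-0.56,0,0,0,0,0,-1],[-0.56,0,0,0,0,0,-1],[-0.56,0,0,0,0,0,-1]],
])

```text
time: 43.68
tool_pos: [0.433, 0.3444, 0.238]
tcp_rot: [-2.162, -2.279, -0.0]
wrist_force: [-0.4, 1.0, -1.0]
width: -0.004
grip_force: 0.3
```

Call:
jog_arm([
  [[-0.3,0,0,0,0,0,-1],[-0.3,0,0,0,0,0,-1],[-0.3,0,-0.05,0,0,0,-1],[-0.3,0,-0.05,0,0,0,-1],[-0.3,0,0,0,0,0,-1]],
])

```text
time: 44.1
tool_pos: [0.4357, 0.3007, 0.2415]
tcp_rot: [2.162, 2.28, 0.002]
wrist_force: [0.4, 0.1, 0.8]
width: 0.001
grip_force: 0.2
```

```bash
cat >> h.py <<'E'
def covang(X,side):
    H=np.array([.4295,.3515]) if side=="L" else np.array([.4445,.0485])
    v=X-np.array([*H,.062]);ex=np.array([.9986,.052]);ey=np.array([.052,-.9986])*(1 if side=="L" else -1)
    a=v[...,:2]@ex;u=v[...,:2]@ey;h=v[...,2]
    r=np.hypot(u,h);m=(abs(a)<.1)&(r>.05)&(r<.152)&(h>.0)&(abs(a)>.045)
    t=np.arctan2(h,u)[m];k,e=np.histogram(t,60,(0,2.2));i=k.argmax()
    print(side,"angle~",round(np.median(t[abs(t-e[i])<.08]),3),"n",k.max())
E
python3 - <<'E'
from h import *
s=st()
for n in("scene","side"):
    im,d,X=cam(n);print(n);covang(X,"L");covang(X,"R")
E
```

```text
t 44.1 p [0.4357 0.3007 0.2415] x [-0.053  0.999  0.001] z [ 0.001  0.001 -1.   ] q [0.557 0.037 1.982 0.    1.121 0.504] F [0.43 0.05 0.76] w 0.001 g 0.2
scene
L angle~ 1.073 n 161
R angle~ 1.702 n 423
side
L angle~ 0.993 n 215
R angle~ 1.76 n 278
```

The left cover follows as planned, now at about 60°. Continuing.

Call:
jog_arm([
  [[-0.28,0,0.2,0,0,0,-1],[-0.28,0,0.2,0,0,0,-1],[-0.28,0,0.2,0,0,0,-1],[-0.27,0,0.25,0,0,0,-1],[-0.24,0,0.28,0,0,0,-1]],
])

```text
time: 44.62
tool_pos: [0.4374, 0.2599, 0.206]
tcp_rot: [-2.162, -2.279, 0.001]
wrist_force: [0.8, 0.3, -0.3]
width: -0.0
grip_force: 0.3
```

Call:
jog_arm([
  [[-0.2,0,0.28,0,0,0,-1],[-0.18,0,0.28,0,0,0,-1],[-0.15,0,0.28,0,0,0,-1],[-0.12,0,0.28,0,0,0,-1],[-0.1,0,0.28,0,0,0,-1]],
])

```text
time: 45.03
tool_pos: [0.4387, 0.2378, 0.1641]
tcp_rot: [-2.162, -2.279, 0.0]
wrist_force: [0.9, 0.6, 0.7]
width: -0.0
grip_force: 0.4
```

Call:
jog_arm([
  [[-0.05,0,0.2,0,0,0,-1],[-0.05,0,0.2,0,0,0,-1],[0,0,0.1,0,0,0,-1],[0,0,0.1,0,0,0,-1],[0,0,0,0,0,0,-1]],
])

```text
time: 45.45
tool_pos: [0.4387, 0.2351, 0.1465]
tcp_rot: [-2.162, -2.28, 0.001]
wrist_force: [-0.7, 0.5, -0.4]
width: -0.001
grip_force: 0.0
```

Run:
```python
from h import *
s=st()
for n in("scene",):
    im,d,X=cam(n);print(n);covang(X,"L");covang(X,"R")
st()
```

```text
t 45.45 p [0.4387 0.2351 0.1465] x [-0.053  0.999 -0.001] z [-0.001 -0.001 -1.   ] q [ 0.442  0.088  2.125 -0.     0.929  0.389] F [-0.7   0.53 -0.44] w -0.001 g 0.0
scene
L angle~ 0.107 n 351
R angle~ 1.701 n 419
t 45.5 p [0.4388 0.2353 0.1467] x [-0.053  0.999 -0.   ] z [-0. -0. -1.] q [ 0.442  0.087  2.125 -0.     0.929  0.389] F [-0.12  0.29 -0.06] w -0.002 g 0.0
```

Call:
jog_arm([
  [[0,0,0.06,0,0,0,-1],[0,0,0.06,0,0,0,-1],[0,0,0.06,0,0,0,-1],[0,0,0.04,0,0,0,-1],[0,0,0,0,0,0,-1]],
])

```text
time: 45.92
tool_pos: [0.4391, 0.2354, 0.1407]
tcp_rot: [2.162, 2.279, 0.001]
wrist_force: [-0.6, -0.9, 1.6]
width: -0.002
grip_force: 1.0
```

Run:
```python
from h import *
s=st();im,d,X=cam("scene");covang(X,"L")
```

```text
t 45.92 p [0.4391 0.2354 0.1407] x [-0.053  0.999  0.   ] z [ 0.  0. -1.] q [0.442 0.096 2.129 0.    0.916 0.389] F [-0.62 -0.92  1.6 ] w -0.002 g 1.0
L angle~ 0.069 n 361
```

Call:
jog_arm([
  [[0,0,0.06,0,0,0,-1],[0,0,0.06,0,0,0,-1],[0,0,0.03,0,0,0,-1],[0,0,0,0,0,0,-1],[0,0,0,0,0,0,-1]],
])

```text
time: 46.38
tool_pos: [0.4394, 0.2355, 0.14]
tcp_rot: [2.162, 2.28, -0.0]
wrist_force: [-9.8, -6.0, 31.3]
width: 0.0
grip_force: 15.3
```

Call:
jog_arm([
  [[0,0,0.05,0,0,0,-1],[0,0,0.05,0,0,0,-1],[0,0,0.0,0,0,0,-1],[0,0,0,0,0,0,-1],[0,0,0,0,0,0,-1]],
])

```text
time: 46.8
tool_pos: [0.4396, 0.2356, 0.1396]
tcp_rot: [2.161, 2.28, -0.0]
wrist_force: [-17.3, -9.3, 49.3]
width: 0.0
grip_force: 24.5
```

Run:
```python
from h import *
s=st();im,d,X=cam("scene");covang(X,"L")
```

```text
t 46.8 p [0.4396 0.2356 0.1396] x [-0.053  0.999 -0.   ] z [-0. -0. -1.] q [ 0.442  0.099  2.128 -0.     0.915  0.389] F [-17.34  -9.31  49.32] w 0.0 g 24.5
L angle~ 0.067 n 367
```

Call:
jog_arm([
  [[0,0,-0.4,0,0,0,-1],[0,0,-0.9,0,0,0,-1],[0,0,-0.9,0,0,0,-1],[0,0,-0.9,0,0,0,-1],[0,0,-0.9,0,0,0,-1]],
])

```text
time: 47.27
tool_pos: [0.4384, 0.2351, 0.2537]
tcp_rot: [-2.162, -2.279, 0.001]
wrist_force: [0.8, -0.1, -0.0]
width: -0.002
grip_force: 0.0
```

Call:
jog_arm([
  [[0,0,-0.9,0,0,0,-1],[0,0,-0.9,0,0,0,-1],[0,0,-0.7,0,0,0,-1],[0,0,0,0,0,0,-1],[0,0,0,0,0,0,-1]],
])

```text
time: 47.68
tool_pos: [0.4395, 0.2356, 0.3292]
tcp_rot: [2.161, 2.279, 0.005]
wrist_force: [0.3, -0.5, -0.6]
width: 0.002
grip_force: 0.0
```

Run:
```python
from h import *
s=st();im,d,X=cam("scene");covang(X,"L")
H=(.4445,.0485)
def W(u,z): return (H[0]-.052*u,H[1]+u,z+.073)
plan([W(-.078,.26),W(-.078,.165)],93)
```

```text
t 47.68 p [0.4395 0.2356 0.3292] x [-0.053  0.999  0.001] z [ 0.003  0.001 -1.   ] q [ 0.442 -0.091  1.941  0.     1.288  0.389] F [ 0.26 -0.47 -0.62] w 0.002 g 0.0
L angle~ 0.07 n 433
turn units [-0.   -0.    0.01] a 93
to (0.448556, -0.0295, 0.333) units [-8.83 -0.13 -0.18] min rows 9 | /10: [-0.883 -0.013 -0.018]
to (0.448556, -0.0295, 0.238) units [0.   0.   3.17] min rows 4 | /5: [0.    0.    0.633]
```

The left cover stays shut. Now the right cover.

Call:
jog_arm([
  [[-0.88,0,-0.04,0,0,0,-1],[-0.88,0,-0.04,0,0,0,-1],[-0.88,0,-0.04,0,0,0,-1],[-0.88,0,-0.04,0,0,0,-1],[-0.88,0,0,0,0,0,-1]],
])

```text
time: 48.15
tool_pos: [0.4448, 0.1023, 0.3303]
tcp_rot: [-2.16, -2.278, 0.005]
wrist_force: [1.4, -0.2, 0.6]
width: -0.0
grip_force: 0.0
```

Call:
jog_arm([
  [[-0.88,0,0,0,0,0,-1],[-0.88,0,0,0,0,0,-1],[-0.88,0,0,0,0,0,-1],[-0.88,0,0,0,0,0,-1],[-0.88,0,0,0,0,0,-1]],
])

```text
time: 48.57
tool_pos: [0.4517, -0.0295, 0.3302]
tcp_rot: [-2.16, -2.277, 0.004]
wrist_force: [0.9, 0.2, -0.6]
width: 0.002
grip_force: 0.0
```

Call:
jog_arm([
  [[0,0,0.6,0,0,0,-1],[0,0,0.8,0,0,0,-1],[0,0,0.8,0,0,0,-1],[0,0,0.8,0,0,0,-1],[0,0,0.1,0,0,0,-1]],
])

```text
time: 48.98
tool_pos: [0.4485, -0.028, 0.2329]
tcp_rot: [-2.156, -2.272, 0.011]
wrist_force: [-2.0, -0.0, -1.1]
width: -0.001
grip_force: 0.0
```

Call:
jog_arm([
  [[0,0,0,0,0,0,-1],[0,0,0,0,0,0,-1],[0,0,0,0,0,0,-1],[0,0,0,0,0,0,-1],[0,0,0,0,0,0,-1]],
])

```text
time: 49.4
tool_pos: [0.4537, -0.0284, 0.2411]
tcp_rot: [2.16, 2.278, 0.002]
wrist_force: [0.2, 0.1, 1.0]
width: -0.003
grip_force: 0.0
```

Run:
```python
from h import *
s=st()
H=(.4445,.0485)
def W(u,z): return (H[0]-.052*u,H[1]+u,z+.073)
plan([W(-.07,.165),W(.005,.165),W(.049,.169)],93)
im,d,X=cam("side");covang(X,"R")
```

```text
t 49.4 p [ 0.4537 -0.0284  0.2411] x [-0.053  0.999 -0.   ] z [ 0.003 -0.    -1.   ] q [-0.117 -0.113  2.127 -0.     1.124 -0.17 ] F [0.19 0.1  0.97] w -0.003 g 0.0
turn units [0.03 0.   0.01] a 93
to (0.44814, -0.021500000000000005, 0.238) units [ 0.24 -0.17  0.1 ] min rows 1 | /5: [ 0.048 -0.035  0.021]
to (0.44424, 0.0535, 0.238) units [2.5 0.  0. ] min rows 3 | /5: [0.501 0.    0.   ]
to (0.441952, 0.0975, 0.242) units [ 1.47  0.   -0.13] min rows 2 | /5: [ 0.294  0.    -0.027]
R angle~ 1.77 n 281
```

Call:
jog_arm([
  [[0.55,-0.1,0.08,0,0,0,-1],[0.55,0,0,0,0,0,-1],[0.55,0,0,0,0,0,-1],[0.55,0,0,0,0,0,-1],[0.55,0,0,0,0,0,-1]],
])

```text
time: 49.87
tool_pos: [0.4457, 0.0545, 0.238]
tcp_rot: [2.161, 2.278, 0.001]
wrist_force: [1.2, -1.1, 0.1]
width: 0.001
grip_force: 0.3
```

Call:
jog_arm([
  [[0.3,0,0,0,0,0,-1],[0.3,0,0,0,0,0,-1],[0.3,0,-0.05,0,0,0,-1],[0.3,0,-0.05,0,0,0,-1],[0.3,0,0,0,0,0,-1]],
])

```text
time: 50.28
tool_pos: [0.4434, 0.0994, 0.2408]
tcp_rot: [2.162, 2.279, 0.001]
wrist_force: [-0.8, -0.6, 0.0]
width: -0.001
grip_force: 0.2
```

Run:
```python
from h import *
s=st();im,d,X=cam("side");covang(X,"R")
H=(.4445,.0485)
def W(u,z): return (H[0]-.052*u,H[1]+u,z+.073)
plan([W(.083,.145),W(.103,.119),W(.114,.094),W(.117,.075)],93)
```

```text
t 50.28 p [0.4434 0.0994 0.2408] x [-0.053  0.999 -0.   ] z [ 0.001 -0.    -1.   ] q [ 0.166 -0.112  2.127 -0.     1.126  0.113] F [-0.84 -0.58  0.04] w -0.001 g 0.2
R angle~ 1.068 n 316
turn units [ 0.01 -0.01  0.  ] a 93
to (0.440184, 0.1315, 0.21799999999999997) units [ 1.04 -0.05  0.76] min rows 2 | /5: [ 0.207 -0.01   0.151]
to (0.439144, 0.1515, 0.192) units [0.67 0.   0.87] min rows 1 | /5: [0.134 0.    0.173]
to (0.438572, 0.1625, 0.16699999999999998) units [0.37 0.   0.83] min rows 1 | /5: [0.073 0.    0.167]
to (0.43841600000000003, 0.1655, 0.148) units [0.1  0.   0.63] min rows 1 | /5: [0.02  0.    0.127]
```

Call:
jog_arm([
  [[0.27,0,0.2,0,0,0,-1],[0.27,0,0.2,0,0,0,-1],[0.27,0,0.2,0,0,0,-1],[0.26,0,0.25,0,0,0,-1],[0.24,0,0.28,0,0,0,-1]],
])

```text
time: 50.75
tool_pos: [0.4408, 0.1388, 0.2054]
tcp_rot: [-2.162, -2.279, 0.001]
wrist_force: [0.4, -0.2, 0.8]
width: -0.001
grip_force: 0.3
```

Call:
jog_arm([
  [[0.2,0,0.28,0,0,0,-1],[0.18,0,0.28,0,0,0,-1],[0.15,0,0.28,0,0,0,-1],[0.12,0,0.28,0,0,0,-1],[0.1,0,0.28,0,0,0,-1]],
])

```text
time: 51.17
tool_pos: [0.4397, 0.1609, 0.1634]
tcp_rot: [-2.162, -2.279, 0.001]
wrist_force: [-0.4, -1.0, 0.3]
width: -0.003
grip_force: 0.4
```

Call:
jog_arm([
  [[0.05,0,0.2,0,0,0,-1],[0.05,0,0.2,0,0,0,-1],[0,0,0.1,0,0,0,-1],[0,0,0.1,0,0,0,-1],[0,0,0,0,0,0,-1]],
])

```text
time: 51.58
tool_pos: [0.4395, 0.1634, 0.146]
tcp_rot: [-2.162, -2.279, 0.0]
wrist_force: [-0.2, -0.5, 0.5]
width: 0.001
grip_force: 0.0
```

Call:
jog_arm([
  [[0,0,0.06,0,0,0,-1],[0,0,0.06,0,0,0,-1],[0,0,0.06,0,0,0,-1],[0,0,0.04,0,0,0,-1],[0,0,0,0,0,0,-1]],
])

```text
time: 52.0
tool_pos: [0.4401, 0.1635, 0.1406]
tcp_rot: [2.162, 2.279, 0.001]
wrist_force: [-0.7, -0.7, 5.5]
width: -0.001
grip_force: 2.8
```

Run:
```python
from h import *
s=st();im,d,X=cam("scene");covang(X,"R");covang(X,"L")
```

```text
t 52.0 p [0.4401 0.1635 0.1406] x [-0.053  0.999 -0.   ] z [ 0.  0. -1.] q [ 0.303  0.043  2.187 -0.     0.912  0.25 ] F [-0.72 -0.75  5.52] w -0.001 g 2.8
R angle~ 0.066 n 353
L angle~ 0.072 n 423
```

One more small press, then retract.

Call:
jog_arm([
  [[0,0,0.06,0,0,0,-1],[0,0,0.06,0,0,0,-1],[0,0,0.02,0,0,0,-1],[0,0,0,0,0,0,-1],[0,0,0,0,0,0,-1]],
])

```text
time: 52.47
tool_pos: [0.4404, 0.1636, 0.1399]
tcp_rot: [2.162, 2.279, -0.0]
wrist_force: [-12.8, -3.8, 32.6]
width: 0.001
grip_force: 16.6
```

Call:
jog_arm([
  [[0,0,-0.4,0,0,0,-1],[0,0,-0.9,0,0,0,-1],[0,0,-0.9,0,0,0,-1],[0,0,-0.9,0,0,0,-1],[0,0,-0.9,0,0,0,-1]],
])

```text
time: 52.88
tool_pos: [0.4394, 0.1633, 0.2566]
tcp_rot: [-2.162, -2.279, 0.001]
wrist_force: [-0.1, 0.5, -0.2]
width: -0.004
grip_force: 0.0
```

Call:
jog_arm([
  [[0,0,-0.9,0,0,0,-1],[0,0,-0.9,0,0,0,-1],[0,0,-0.9,0,0,0,-1],[0,0,0,0,0,0,-1],[0,0,0,0,0,0,-1]],
])

```text
time: 53.3
tool_pos: [0.4406, 0.1637, 0.3386]
tcp_rot: [2.16, 2.278, 0.006]
wrist_force: [0.4, -0.1, 0.4]
width: 0.001
grip_force: 0.0
```

Call:
jog_arm([
  [[0,0,0,0,0,0,-1],[0,0,0,0,0,0,-1],[0,0,0,0,0,0,-1],[0,0,0,0,0,0,-1],[0,0,0,0,0,0,-1]],
])

```text
time: 53.72
tool_pos: [0.4393, 0.1634, 0.3355]
tcp_rot: [-2.161, -2.279, 0.003]
wrist_force: [-0.3, -0.1, 0.4]
width: -0.002
grip_force: 0.0
```

Run:
```python
from h import *
s=st();im,d,X=cam("wrist");covang(X,"R");covang(X,"L")
im,d,X=cam("scene");covang(X,"R");covang(X,"L");report(im,X)
im,d,X=cam("side");report(im,X);cv2.imwrite("pics/fin.png",cv2.resize(im,(784,588)))
```

```text
t 53.72 p [0.4393 0.1634 0.3355] x [-0.053  0.999 -0.001] z [-0.002 -0.001 -1.   ] q [ 0.303 -0.153  1.985 -0.     1.312  0.25 ] F [-0.29 -0.12  0.42] w -0.002 g 0.0
R angle~ 0.073 n 3806
L angle~ 0.083 n 4768
R angle~ 0.069 n 410
L angle~ 0.071 n 427
z50 [219. 181.] 224 [ 0.346  -0.6198  0.0495] (array([ 313. , -638.7]), array([210.5, 107.1]), -43.5)
z50 [141. 240.] 243 [ 0.6129 -0.6292  0.0493] (array([ 564.1, -626.1]), array([206.2, 104.3]), -12.8)
z50 [366. 303.] 751 [ 0.6016 -0.1197  0.0536] (array([ 591.7, -124.3]), array([124.2,  66.9]), -14.8)
z50 [556. 335.] 531 [0.541  0.2129 0.0496] (array([541. , 205.1]), array([298.9,   8.9]), -87.0)
z50 [291. 469.] 1152 [ 0.9703 -0.051   0.0496] (array([970.4, -99.1]), array([618.8,  11. ]), -89.3)
z50 [557. 347.] 393 [ 0.8107 -0.3519  0.0493] (array([ 819.8, -236.3]), array([431.5, 148.1]), -68.5)
z50 [415. 322.] 545 [ 0.5875 -0.133   0.0523] (array([ 589.3, -128.7]), array([120.2,  66.1]), -14.5)
```

View pics/fin.png

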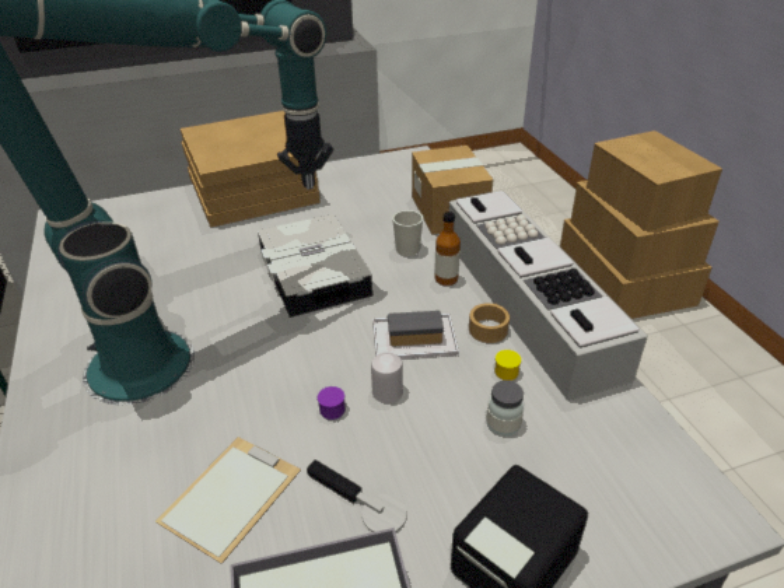

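Both covers are flat and shut (315,260), the light tin is in the tray (415,328), and the bystanders are where they were. Handing in.

```bash
python3 -c "
from h import *
print(bot.finish_job())"
```

```text
the job is handed in; nothing more can be done
None
```

The job is handed in: the heavier tin (about 0.53 kg) lies in the right well, both dip pots found stand in the left well, the lighter tin (about 0.25 kg) is in the tray, and both covers still read flat shut on the cameras after the arm backed off.

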